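Set a battery pack up for its contact test on the indexing slide

TASK

Set up the longer battery pack for its contact test: swing up the slide's hinged contact head, stand the pack upright in the nest of the carrier while the carrier is still at the load end on the right, and push the carrier along its rail to the left until it clicks into the middle detent under the raised head. Then bring the head fully down so that its probes press on the pack, and leave the shorter pack where it stands.

Things in the scene. Friction and masses are not known exactly. Their poses are not given: they have to be found in the camera images.
- long_pack: the pack to test: beige shrink-wrapped block of round cells, 50 wide (its x) x 125 long (its y) x 56 mm high, 0.42 kg; origin at the centre of its underside. It stands on the bench to the right of the slide, its place exchanged with the short pack's in some starts; it may go into the nest either way round
- short_pack: the pack to leave alone: the same kind of block, 50 (its x) x 85 (its y) x 52 mm high, beige; origin at the centre of its underside
- slide_base: fixed aluminium base plate of the slide, 120 x 560 x 12 mm; origin at its underside below the middle station; y runs along the rail to the left, x away from the robot. Detent notches 180 mm apart: load (right), contact (middle), unload (left). A hinge column 145 mm high stands behind the middle station (x 52 to 105 mm, 100 mm wide), a small tester behind the left one
- nest (a point): centre of the nest's floor on the black carrier, 46 mm above the bench: a seated pack's underside rests here, its length along the rail. Four corner blocks 14 mm high, with flared lips to 22 mm, leave 57 x 132 mm; they cover only the last 26 mm of the pack's long sides, open to fingers in between. Axes as slide_base
- carrier_knob (a point): top centre of the carrier's black upright knob on its front edge, 72 mm in front of the nest's centre: 24 mm across, its grip 24 mm high below this point on a thinner stem; 89 mm above the bench. Gives about 12 N of resistance at a detent, 1 to 2 N elsewhere
- carrier (a joint): travel of the carrier along its rail in m: 0 in the load detent, 0.18 in the contact detent (middle), 0.36 in the unload detent; grows to the left (slide_base's +y). The sprung ball draws the carrier in from 3 to 4 mm either side of a notch
- head (a joint): angle of the contact head in rad: 0 fully down and level on its stop, 1.35 fully raised and swung back. It stays at any angle by its hinge friction (about 5 N at the grip). Down, its two end cheeks reach 18 mm below the top of a seated pack, so that a pack passes under only from about 0.5 rad up
- head_grip (a point): middle of the contact head's grip bar: a black sleeve 18 mm across and 84 mm long, parallel to the rail, 150 mm from the hinge axis; with the head down it lies 128 mm above the bench, 85 mm in front of slide_base's origin, with 60 mm free between it and the head's beam
- head_hinge (a point): point of the contact head's hinge axis (parallel to the rail), 128 mm above the bench, 65 mm behind slide_base's origin
- probe_plate: sprung plate with ten brass probes under the contact head, 36 x 118 mm; origin at the centre of the probe tips. With the head down they stand 4 mm below the top of a seated pack and are pushed up by it

How it is judged:
By the outcome, as a careful person would: the job done as asked, in the order asked, and still so for the second after the job is handed in, with the robot touching nothing.
It also fails if it takes over 72 s, if anything falls off the work surface, if the arm or the gripper's body presses on something with over 40 N, if the wrist force passes 120 N, or if a joint passes its speed limit or range.

ROBOT

A 7-joint arm with a two-finger parallel gripper is mounted at the origin on a cart in front of the work surface, level with it; the furniture and walls round the work are solid. World frame = base frame: x ahead of the robot, y to its left, z up, the work surface at z = 0. Lengths are in m, angles in rad, forces in N, time in s.
With the tool pointing down it reaches from about 0.4 to 0.875 m from the base axis. Payload 6.5 kg.
Tool frame: the origin (TCP) lies at the very end of the fingers, on their centre line; the grasp point (between the pads) lies ctrl.pinch_z behind it (ctrl.pinch_z is the distance from the TCP to the grasp point, in m); y points along the fingers, z is the direction in which the jaws open and shut, and the axes are right-handed (so a half turn about y gives the same grasp; the last joint's range is limited). The gripper opens to 85 mm and grips with 20 to 120 N. Pads are 22 mm wide; open, the fingers measure 114 mm over their backs; the gripper's body (76 mm by 85 mm) begins 54 mm behind the grasp point. The pads swing forward as they close: fully open they stand 13 mm farther back than shut.
Start: joints at [1.144, 0.536, -0.004, 1.538, 0.003, 1.067, -0.071], TCP at [0.229, -0.608, 0.231] pointing down, gripper open.
Joint ranges: [-2.7, 2.7], [-0.37, 2.16], [-1.27, 1.26], [0.24, 2.4], [-1.31, 4.45], [0.19, 1.91], [-2.76, 2.76]. Speed limits (rad/s): [2.39, 2.39, 3.14, 3.14, 3.14, 3.14, 3.14].

INTERFACE

Orientations are given as [roll, pitch, yaw] about the fixed x, y, z axes, in that order (R = Rz(yaw) Ry(pitch) Rx(roll)).
In Python, from plant import ctrl, eyes gives the robot as it stands. The module is installed in compiled form; this text tells all that it offers.
- The arm moves only by the tool arm_command, never from a script. Its argument "commands" is a list that holds one entry, the list of rows, each a list of 7 numbers: the turn, a rotation vector about the tool's x, y, z as a fraction of full scale, then the shift along the tool's x, y, z as a fraction of full scale, then the opening, from 0 (shut) to 1 (fully open). A call has 1 to 8 rows; each row shifts and turns the pose as measured when the row begins, along the tool's axes as they then stand; what a row does not reach is not made up. Full scale, the value 1, is 200 mm for a shift and 10 degrees for a turn. A row lasts 1/8 s, in which the tool goes at most 62.5 mm and 10.7 degrees, less where a joint would pass 70% of its speed; a pose out of reach is approached as far as the arm can. A call with a number of a shift or a turn outside -1 to 1 is refused whole. A call with a gripper value outside its range is refused whole. The fingers move at their own pace and stop on an object; "force" is the grip in N (left out, the last holds). Time passes only in rows, so rows that do not move let the fingers close. It gives the time, the measured TCP pose, the force and the opening at its end, in the units of the state.
- ctrl.read_state(): the state, without advancing time (a new reading comes with each control period).
- eyes.get_image(name): name is "scene" or "top" or "wrist"; returns (picture, depth): 420x560x3 uint8, red, green, blue; 420x560 float32, m along the optical axis (not along the pixel's ray), 0 where there is no reading.
- eyes.camera_info(name): a dict with "mtx" (3x3 intrinsics, pixels), "T" (4x4, takes a point from camera to world coordinates). Camera axes: x right, y up, looking along -z (the intrinsics and any distortion apply to the point x, -y, -z); pixel columns grow to the right and rows downward; lengths in m; the calibration is good to about 2 mm. A picture is of the moment at which its call begins: read the wrist's pose just before it. camera_info takes no time and is no camera call; for the wrist camera it gives the pose at the moment of the call.
- ctrl.job_done(): hands the job in, once; it reports no verdict.
The state is a dict: "time": time; "joint_positions": joint angles; "qd": joint speeds; "tau": joint torques, N m; "tcp_pos": TCP position; "tool_rot": TCP orientation; "wrist_force": force on the tool from outside, world axes, zero at the start; "wrist_torque": the same for the moment, N m; "opening": opening from 0.0 (shut) to 1.0 (fully open).
Only numpy, scipy, OpenCV 4.12 (cv2) and the standard library are available. Lean on these libraries where they do the work, as an engineer would, in place of code of your own. Each camera call takes 0.05 s, during which the arm holds its last target.

## Working session

There is one attempt and no reset: what is moved stays moved. The work goes in short steps, Python scripts to look and compute and a tool call to move; the robot and the scene stay as the last step left them, time stands still between calls to the robot, and variables do not carry over. Pictures are saved under pics/ and viewed, and the job is handed in when it is done.

Besides the shell and the picture viewer there is one more tool, called after "Call:" as name(argument=value, ...), one argument or row to a line, values as JSON. arm_command: Moves the arm, as the interface text tells. Shift numbers are shares of 200 mm and turn numbers shares of 10 degrees, none past 1 either way. Its arguments: {"type":"object","properties":{"commands":{"type":"array"},"force":{"type":"number"}},"required":["commands"]}

```bash
mkdir -p pics; python3 - <<'E'
from plant import ctrl, eyes
import cv2, numpy as np
s=ctrl.read_state()
print({k:(np.round(v,4).tolist() if not isinstance(v,dict) else v) for k,v in s.items()}, ctrl.pinch_z)
for n in ("scene","top","wrist"):
    im,d=eyes.get_image(n); ci=eyes.camera_info(n)
    cv2.imwrite(f"pics/{n}0.png",im[:,:,::-1]); np.savez(f"pics/{n}0.npz",im=im,d=d,**{k:ci[k] for k in('mtx','T')})
    print(n,ci.keys(),np.round(ci['mtx'],1).tolist(),np.round(ci['T'],3).tolist(), (d>0).mean())
    print({k:v for k,v in ci.items() if k not in('mtx','T')})
E
```

```text
{'time': 0.0, 'joint_positions': [1.1438, 0.5372, -0.0045, 1.5389, 0.0026, 1.0673, -0.0712], 'qd': [0.0001, -0.0019, -0.0017, -0.0012, -0.0005, -0.0004, -0.0011], 'tau': [-0.0, -58.3417, 1.0486, -25.9104, 0.0124, 0.0096, 0.0], 'tcp_pos': [0.2292, -0.6075, 0.2304], 'tool_rot': [-1.5726, -0.0001, -2.7807], 'wrist_force': [0.3437, -0.1857, -0.3506], 'wrist_torque': [-0.0231, -0.0139, -0.0269], 'opening': 1.0003} 0.0187
scene dict_keys(['mtx', 'T']) [[438.4, 0.0, 277.2], [0.0, 438.4, 206.3], [0.0, 0.0, 1.0]] [[-0.653, 0.407, -0.638, -0.236], [-0.757, -0.378, 0.533, 0.556], [-0.024, 0.831, 0.555, 0.749], [0.0, 0.0, 0.0, 1.0]] 0.9961649659863946
{}
top dict_keys(['mtx', 'T']) [[435.3, 0.0, 280.3], [0.0, 435.3, 205.4], [0.0, 0.0, 1.0]] [[0.007, 0.98, -0.2, 0.322], [-1.0, 0.006, -0.004, -0.081], [-0.003, 0.2, 0.98, 1.022], [0.0, 0.0, 0.0, 1.0]] 0.9959481292517007
{}
wrist dict_keys(['mtx', 'T']) [[349.3, 0.0, 273.2], [0.0, 349.3, 213.3], [0.0, 0.0, 1.0]] [[0.354, 0.889, 0.289, 0.304], [-0.935, 0.337, 0.107, -0.58], [-0.002, -0.309, 0.951, 0.373], [0.0, 0.0, 0.0, 1.0]] 0.9960884353741497
{}
```

View pics/top0.png

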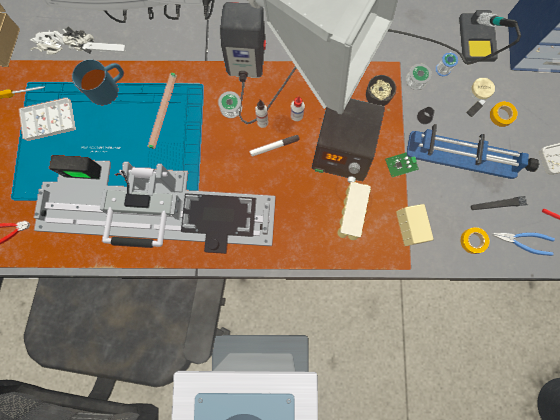

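View pics/scene0.png

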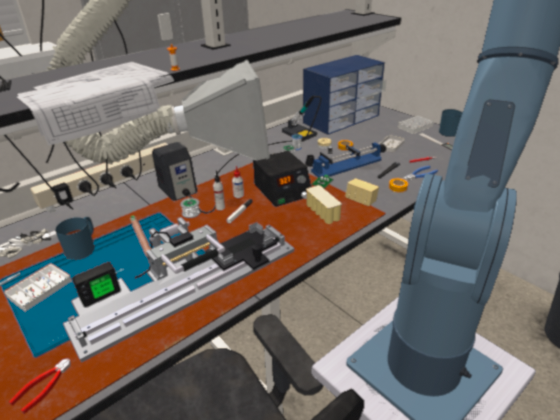

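View pics/wrist0.png

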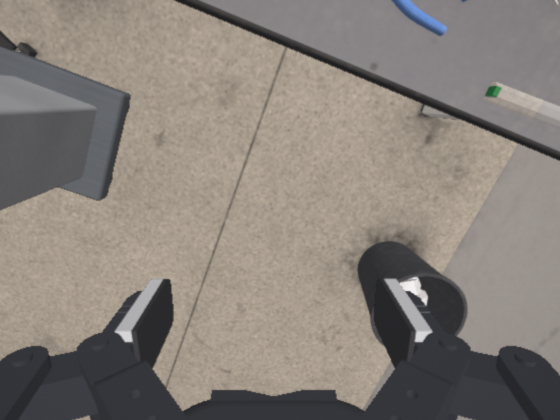

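The top view shows the slide at left (columns 35–275, rows 165–250), with the head down at about (140,205) and the carrier at the right at about (215,215). The long pack is near (353,210), and the short pack near (415,225). Next I'll measure them.

```bash
cat > h.py <<'E'
import numpy as np, cv2
def load(n):
    z=np.load(f"pics/{n}.npz"); return z['im'],z['d'],z['mtx'],z['T']
def cloud(d,K,T):
    v,u=np.mgrid[:d.shape[0],:d.shape[1]]
    x=(u-K[0,2])/K[0,0]*d; y=-(v-K[1,2])/K[1,1]*d
    return np.stack([x,y,-d],-1)@T[:3,:3].T+T[:3,3]
def ray(u,v,K,T,z):
    r=T[:3,:3]@np.array([(u-K[0,2])/K[0,0],-(v-K[1,2])/K[1,1],-1.]); o=T[:3,3]
    return o+r*(z-o[2])/r[2]
def proj(p,K,T):
    c=T[:3,:3].T@(np.asarray(p)-T[:3,3]); return K[0,0]*c[0]/-c[2]+K[0,2], K[1,1]*-c[1]/-c[2]+K[1,2]
E
python3 - <<'E'
from h import *
im,d,K,T=load('top0'); P=cloud(d,K,T)
cv2.imwrite('pics/topz.png',cv2.resize(im[140:280,20:300][:,:,::-1],None,fx=2.8,fy=2.8,interpolation=cv2.INTER_CUBIC))
hsv=cv2.cvtColor(im,cv2.COLOR_RGB2HSV)
# packs: height band & beige
reg=np.zeros(d.shape,bool); reg[170:260,325:445]=1
for zlo,zhi in((0.042,0.07),):
    m=(reg&(P[...,2]>zlo)&(P[...,2]<zhi)&(hsv[...,2]>150)).astype(np.uint8)
    n,l,st,c=cv2.connectedComponentsWithStats(m)
    for i in range(1,n):
        if st[i,4]<100: continue
        q=P[l==i]; print(st[i], 'mean',q.mean(0).round(4),'z',np.percentile(q[:,2],[5,50,95]).round(4))
        r=cv2.minAreaRect((q[:,:2]*1000).astype(np.float32)); print(r)
# bench height
print('bench z', np.median(P[255:262,150:400,2]))
# slide: height map stats
for nm,(a,b,c,e) in dict(knob=(232,250,205,228),).items():
    q=P[a:b,c:e].reshape(-1,3); print(nm,np.percentile(q[:,2],[5,50,95]))
    k=q[q[:,2]>0.08]; print(len(k),k.mean(0),k.min(0),k.max(0))
hm=np.clip(P[...,2]/0.2*255,0,255).astype(np.uint8)
cv2.imwrite('pics/toph.png',cv2.resize(cv2.applyColorMap(hm,cv2.COLORMAP_JET)[100:280],None,fx=1.4,fy=1.4))
E
```

```text
[ 340  182   31   56 1131] mean [ 0.5108 -0.2456  0.0569] z [0.0538 0.0571 0.0598]
((511.6210021972656, -246.5592803955078), (49.78379821777344, 123.1956558227539), 76.90186309814453)
[402 204  32  41 854] mean [ 0.4799 -0.3864  0.0516] z [0.0459 0.052  0.0565]
((480.5046691894531, -388.2076416015625), (84.68614959716797, 52.48625564575195), 11.895000457763672)
bench z 0.0005649436854422429
knob [0.04323427 0.0472273  0.09042929]
101 [0.4261745  0.06634701 0.09812977] [ 0.32180464 -0.08059635  0.08028673] [0.43978058 0.08055026 1.02191799]
```

View pics/topz.png

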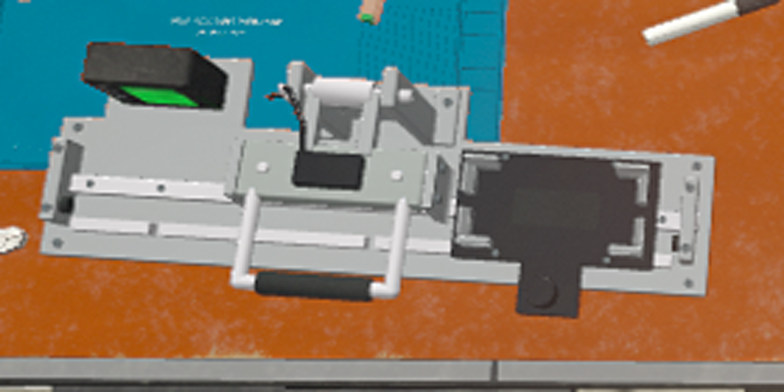

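View pics/toph.png

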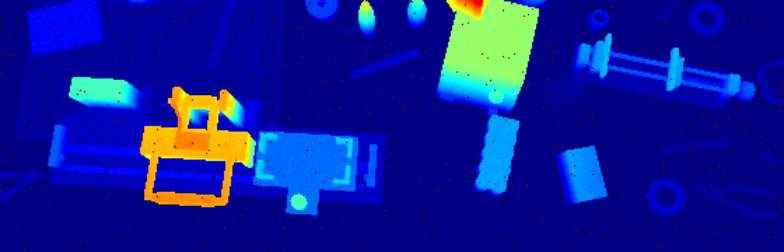

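```bash
python3 - <<'E'
from h import *
im,d,K,T=load('top0'); d=cv2.medianBlur(d,3); P=cloud(d,K,T)
hsv=cv2.cvtColor(im,cv2.COLOR_RGB2HSV)
def comp(m,minn=20):
    n,l,st,c=cv2.connectedComponentsWithStats(m.astype(np.uint8))
    return [(st[i],P[l==i],l==i) for i in range(1,n) if st[i,4]>=minn]
box=lambda r0,r1,c0,c1:(lambda m:(m.__setitem__((slice(r0,r1),slice(c0,c1)),True),m)[1])(np.zeros(d.shape,bool))
def rep(nm,m,mn=20):
    for st,q,_ in comp(m,mn):
        r=cv2.minAreaRect((q[:,:2]*1000).astype(np.float32))
        print(nm,st.tolist(),'med',np.median(q,0).round(4),'rect',[np.round(x,1) for x in r])
rep('knob',box(225,255,195,235)&(P[...,2]>0.08)&(P[...,2]<.1))
rep('gripbar dark',box(230,255,90,170)&(P[...,2]>0.11)&(P[...,2]<.16)&(hsv[...,2]<90))
rep('bars',box(225,255,90,170)&(P[...,2]>0.11)&(P[...,2]<.16))
rep('carrier',box(180,240,170,265)&(P[...,2]>0.035)&(P[...,2]<.075),100)
rep('corner',box(180,240,170,265)&(P[...,2]>0.054)&(P[...,2]<.08),8)
rep('baseplate',box(150,260,20,290)&(P[...,2]>0.008),200)
rep('column',box(140,200,110,200)&(P[...,2]>0.135)&(P[...,2]<.16),8)
rep('long top',box(170,260,325,390)&(P[...,2]>0.047)&(P[...,2]<.065)&(hsv[...,2]>150))
# station & hood
rep('station',box(90,190,310,385)&(P[...,2]>0.1)&(P[...,2]<.125),100)
h=box(0,140,230,420)&(P[...,2]>0.15)
q=P[h]; 
for x0 in np.arange(.55,1.0,.05):
    s=q[(q[:,0]>x0)&(q[:,0]<x0+.05)]
    if len(s): print(round(x0,2),'n',len(s),'y',s[:,1].min().round(2),s[:,1].max().round(2),'z',np.percentile(s[:,2],[1,50,99]).round(3))
E
```

```text
knob [208, 239, 11, 11, 98] med [0.4266 0.0675 0.0891] rect [array([426.9,  67.7]), array([21.2, 21.4]), np.float64(0.7)]
gripbar dark [111, 237, 42, 11, 328] med [0.423  0.2234 0.1472] rect [array([423.7, 223.5]), array([83.5, 16.3]), np.float64(87.0)]
bars [103, 225, 63, 23, 637] med [0.4266 0.2196 0.1449] rect [array([436.3, 222. ]), array([ 45.9, 124. ]), np.float64(0.6)]
carrier [181, 194, 75, 46, 2953] med [0.4958 0.0645 0.0466] rect [array([493.4,  65.7]), array([166.8, 103.7]), np.float64(87.2)]
corner [170, 180, 2, 8, 15] med [0.5669 0.1734 0.0616] rect [array([567.7, 173.6]), array([ 1.9, 15.3]), np.float64(80.2)]
corner [185, 195, 14, 14, 101] med [0.5322 0.1297 0.0655] rect [array([529.2, 129.2]), array([20.6, 36.6]), np.float64(49.4)]
corner [240, 198, 12, 15, 85] med [ 0.5253 -0.004   0.065 ] rect [array([521.9,  -2.8]), array([35., 21.]), np.float64(36.7)]
corner [183, 214, 13, 15, 98] med [0.4758 0.1326 0.0638] rect [array([477.1, 132. ]), array([35.4, 21.8]), np.float64(34.0)]
corner [238, 218, 13, 14, 81] med [ 0.4659 -0.0026  0.0653] rect [array([474.7,   4.2]), array([24.5, 30.1]), np.float64(86.0)]
baseplate [34, 154, 242, 100, 15486] med [0.5066 0.2185 0.0426] rect [array([516.8, 219.7]), array([570.8, 207.8]), np.float64(82.3)]
column [110, 162, 67, 38, 1068] med [0.5343 0.2175 0.1381] rect [array([550.9, 209.7]), array([139.8,  81.6]), np.float64(87.6)]
long top [340, 182, 31, 55, 1118] med [ 0.5113 -0.246   0.0571] rect [array([ 511.9, -246.7]), array([ 49.8, 123.4]), np.float64(76.9)]
station [317, 90, 68, 70, 2967] med [ 0.6858 -0.2376  0.1048] rect [array([ 699.3, -226.8]), array([148.2, 142.4]), np.float64(77.0)]
0.7 n 1910 y -0.21 -0.14 z [0.154 0.297 0.373]
0.75 n 2384 y -0.23 -0.11 z [0.156 0.349 0.373]
0.8 n 1895 y -0.24 -0.07 z [0.153 0.316 0.372]
0.85 n 809 y -0.11 0.04 z [0.151 0.215 0.309]
0.9 n 925 y -0.33 0.04 z [0.151 0.156 0.229]
0.95 n 162 y -0.3 0.04 z [0.15  0.154 0.181]
```

```bash
cat > plan.py <<'E'
import numpy as np, sys
from scipy.spatial.transform import Rotation as R
from plant import ctrl
def Rt(yaw,pitch=0): # tool straight down, yaw deg
    return R.from_euler('xyz',[-90,0,yaw],degrees=True)
def plan(wps,step=0.055,nd=3,rows=None):
    """wps: list of (pos, yaw_deg, opening, nrows or None)"""
    s=ctrl.read_state(); p=np.array(s['tcp_pos']); r=R.from_euler('xyz',s['tool_rot'])
    print('t',round(s['time'],2),'at',p.round(4),np.degrees(s['tool_rot']).round(2),'F',np.round(s['wrist_force'],1),'open',round(s['opening'],3))
    for pos,yaw,op,n in wps:
        pos=np.array(pos,float); rg=Rt(yaw)
        ang=np.degrees((r.inv()*rg).magnitude())
        if n is None: n=max(int(np.ceil(np.linalg.norm(pos-p)/step)),int(np.ceil(ang/9.5)),1)
        p0=p.copy(); rv=(r.inv()*rg).as_rotvec()
        r0=r
        for k in range(1,n+1):
            rn=r0*R.from_rotvec(rv*k/n); pn=p0+(pos-p0)*k/n
            dr=np.degrees((r.inv()*rn).as_rotvec())/10; dp=r.inv().apply(pn-p)/0.2
            print('['+','.join(f'{x+0:.{nd}f}'.rstrip('0').rstrip('.') for x in [*dr,*dp])+f',{op}]')
            r,p=rn,pn
        print('--',pos)
E
python3 - <<'E'
from plan import *
plan([((0.40,-0.33,0.33),-120,1,6),((0.44,-0.05,0.33),-92.8,1,6),((0.425,0.12,0.32),-92.8,0.6,4)],nd=2)
E
```

```text
t 0.15 at [ 0.2293 -0.6077  0.2306] [-9.0080e+01 -1.0000e-02 -1.5932e+02] F [ 0.7  0.9 -1. ] open 1.002
[0,-0.66,-0,-0.21,-0.08,-0.17,1]
[0,-0.66,-0,-0.23,-0.08,-0.14,1]
[0,-0.66,-0,-0.25,-0.08,-0.11,1]
[0,-0.66,-0,-0.26,-0.08,-0.08,1]
[0,-0.66,-0,-0.27,-0.08,-0.05,1]
[0,-0.66,-0,-0.27,-0.08,-0.02,1]
-- [ 0.4  -0.33  0.33]
[-0,-0.45,0,-0.22,-0,-0.09,1]
[0,-0.45,0,-0.22,-0,-0.07,1]
[0,-0.45,-0,-0.23,-0,-0.05,1]
[0,-0.45,-0,-0.23,-0,-0.03,1]
[0,-0.45,-0,-0.24,-0,-0.02,1]
[0,-0.45,0,-0.24,-0,0,1]
-- [ 0.44 -0.05  0.33]
[0,0,0,-0.21,0.01,-0.03,0.6]
[0,0,0,-0.21,0.01,-0.03,0.6]
[0,0,0,-0.21,0.01,-0.03,0.6]
[0,0,0,-0.21,0.01,-0.03,0.6]
-- [0.425 0.12  0.32 ]
```

Call:
arm_command(
  commands=[
    [[0,-0.66,0,-0.21,-0.08,-0.17,1],[0,-0.66,0,-0.23,-0.08,-0.14,1],[0,-0.66,0,-0.25,-0.08,-0.11,1],[0,-0.66,0,-0.26,-0.08,-0.08,1],[0,-0.66,0,-0.27,-0.08,-0.05,1],[0,-0.66,0,-0.27,-0.08,-0.02,1],[0,-0.45,0,-0.22,0,-0.09,1],[0,-0.45,0,-0.22,0,-0.07,1]],
  ],
)

```text
time: 1.15
tcp_pos: [0.4132, -0.2274, 0.3274]
tool_rot: [-1.574, 0.001, -1.911]
wrist_force: [1.0, 0.1, 0.3]
opening: 1.003
```

```bash
python3 - <<'E'
from plan import *
plan([((0.44,-0.05,0.33),-98,1,4),((0.425,0.12,0.32),-92.8,0.6,4)],nd=2)
E
```

```text
t 1.15 at [ 0.4132 -0.2274  0.3274] [-9.0180e+01  6.0000e-02 -1.0948e+02] F [1.  0.1 0.3] open 1.003
[0,-0.29,-0,-0.22,-0,-0.04,1]
[0,-0.29,-0,-0.22,-0,-0.03,1]
[0,-0.29,-0,-0.22,-0,-0.02,1]
[0,-0.29,-0,-0.22,-0,-0.01,1]
-- [ 0.44 -0.05  0.33]
[0,-0.13,0,-0.21,0.01,-0.05,0.6]
[0,-0.13,0,-0.21,0.01,-0.04,0.6]
[0,-0.13,0,-0.21,0.01,-0.04,0.6]
[0,-0.13,-0,-0.21,0.01,-0.03,0.6]
-- [0.425 0.12  0.32 ]
```

Call:
arm_command(
  commands=[
    [[0,-0.29,0,-0.22,0,-0.04,1],[0,-0.29,0,-0.22,0,-0.03,1],[0,-0.29,0,-0.22,0,-0.02,1],[0,-0.29,0,-0.22,0,-0.01,1],[0,-0.13,0,-0.21,0.01,-0.05,0.6],[0,-0.13,0,-0.21,0.01,-0.04,0.6],[0,-0.13,0,-0.21,0.01,-0.04,0.6],[0,-0.13,0,-0.21,0.01,-0.03,0.6]],
  ],
)

```text
time: 2.15
tcp_pos: [0.4219, 0.13, 0.3196]
tool_rot: [-1.572, 0.001, -1.607]
wrist_force: [0.8, -0.8, 0.0]
opening: 0.599
```

```bash
cat > snap.py <<'E'
import sys,numpy as np,cv2
from plant import ctrl,eyes
def snap(cam,tag):
    ci=eyes.camera_info(cam); im,d=eyes.get_image(cam)
    cv2.imwrite(f"pics/{tag}.png",im[:,:,::-1]); np.savez(f"pics/{tag}.npz",im=im,d=d,mtx=ci['mtx'],T=ci['T'])
if __name__=='__main__':
    s=ctrl.read_state(); print(np.round(s['time'],2),np.round(s['tcp_pos'],4),np.degrees(s['tool_rot']).round(2),np.round(s['wrist_force'],1),round(s['opening'],3),'J',np.round(s['joint_positions'],2))
    for a in sys.argv[1:]:
        c,t=a.split(':'); snap(c,t)
E
python3 snap.py wrist:w1
```

```text
2.15 [0.4219 0.13   0.3196] [-9.009e+01  3.000e-02 -9.208e+01] [ 0.8 -0.8  0. ] 0.599 J [ 0.26  0.13 -0.72  1.92  0.09  1.13 -0.52]
```

View pics/w1.png

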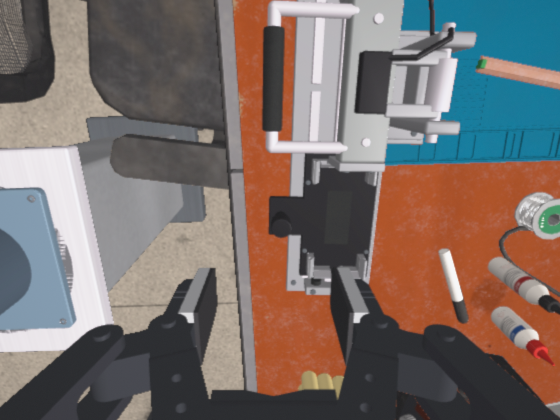

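```bash
python3 - <<'E'
from h import *
im,d,K,T=load('w1'); d=cv2.medianBlur(d,3); P=cloud(d,K,T); g=im.max(-1)
def box(r0,r1,c0,c1):
    m=np.zeros(d.shape,bool); m[r0:r1,c0:c1]=1; return m
def rep(nm,m,mn=40):
    n,l,st,c=cv2.connectedComponentsWithStats(m.astype(np.uint8))
    for i in range(1,n):
        if st[i,4]<mn: continue
        q=P[l==i]; r=cv2.minAreaRect((q[:,:2]*1000).astype(np.float32))
        print(nm,st[i].tolist(),'med',np.median(q,0).round(4),'z95',np.percentile(q[:,2],95).round(4),'rect',[np.round(x,1) for x in r])
rep('sleeve',box(10,150,255,295)&(g<70)&(P[...,2]>.1))
rep('knob',box(190,260,255,310)&(P[...,2]>.082)&(P[...,2]<.1))
rep('corners',box(150,300,290,390)&(P[...,2]>.056)&(P[...,2]<.08))
rep('nestfloor',box(150,300,295,390)&(g<70)&(P[...,2]>.035)&(P[...,2]<.054),200)
rep('headtop',box(0,170,255,480)&(P[...,2]>.11),200)
# base plate right end
rep('base',box(0,300,280,400)&(P[...,2]>.008)&(P[...,2]<.03),200)
im,d,K,T=load('top0'); d=cv2.medianBlur(d,3); P=cloud(d,K,T)
rep('top base', box(150,260,20,290)&(P[...,2]>.006)&(P[...,2]<.02),300)
for c in range(28,50,2): pass
# base ends via pixels in zoom picture: left ends, right ends at z=.012
f=lambda a,b:(20+a/2.8,140+b/2.8)
for nm,a,b in(('LT',62,120),('LB',42,256),('RT',714,158),('RB',708,295)):
    u,v=f(a,b); print(nm,ray(u,v,K,T,.012).round(4))
E
```

```text
sleeve [263, 26, 21, 105, 1959] med [0.4249 0.2271 0.1469] z95 0.148 rect [array([424.7, 224.7]), array([82.3, 16.3]), np.float64(86.7)]
knob [271, 218, 21, 20, 337] med [0.4289 0.071  0.0884] z95 0.089 rect [array([428.8,  69.7]), array([22.6, 22.9]), np.float64(88.4)]
corners [312, 160, 22, 24, 235] med [0.4725 0.133  0.0642] z95 0.0677 rect [array([473.8, 130.4]), array([28.6, 21.2]), np.float64(43.8)]
corners [367, 172, 11, 14, 113] med [0.5358 0.1186 0.0653] z95 0.0678 rect [array([536.3, 119.1]), array([15.6,  8.1]), np.float64(87.9)]
corners [307, 256, 25, 24, 311] med [ 0.4707 -0.001   0.0636] z95 0.0677 rect [array([476.3,   5.3]), array([28.1, 30.9]), np.float64(88.0)]
corners [350, 257, 17, 24, 229] med [ 0.5284 -0.0006  0.0641] z95 0.0677 rect [array([524.6,   2.6]), array([26.4, 18.3]), np.float64(87.0)]
nestfloor [295, 154, 81, 121, 6570] med [0.4956 0.0679 0.0456] z95 0.0462 rect [array([495.4,  65.8]), array([159.1,  97.6]), np.float64(87.7)]
headtop [262, 0, 215, 170, 18020] med [0.506  0.224  0.1387] z95 0.1489 rect [array([504.5, 215.8]), array([147.6, 177.5]), np.
[... 806 characters left out ...]
0., 149.]), np.float64(62.6)]
top base [41, 159, 86, 47, 1871] med [0.5681 0.3965 0.0123] z95 0.0143 rect [array([568.8, 393.3]), array([112.3, 189.7]), np.float64(24.9)]
top base [35, 209, 72, 27, 1221] med [0.4802 0.4122 0.0124] z95 0.015 rect [array([486.4, 416.9]), array([166.4,  53.5]), np.float64(86.5)]
top base [109, 213, 52, 27, 944] med [0.4715 0.2633 0.0125] z95 0.0156 rect [array([476.7, 265.1]), array([117.4,  55.3]), np.float64(86.7)]
top base [164, 230, 42, 13, 359] med [0.4536 0.1501 0.0125] z95 0.0152 rect [array([454.3, 146.3]), array([97.1, 22.1]), np.float64(85.8)]
LT [0.5796 0.4948 0.012 ]
LB [0.4622 0.4979 0.012 ]
RT [ 0.5496 -0.0637  0.012 ]
RB [ 0.433  -0.0598  0.012 ]
```

```bash
python3 - <<'E'
from plan import *
plan([((0.4243,0.224,0.25),-93,.6,2),((0.4243,0.224,0.118),-93,0.6,3)],nd=3)
E
```

```text
t 2.2 at [0.4206 0.1363 0.3198] [-90.09   0.25 -91.62] F [-2.1  5.5  0.7] open 0.601
[0.005,0.069,-0.012,-0.219,0.175,0.003,0.6]
[0.005,0.069,-0.012,-0.219,0.175,0,0.6]
-- [0.4243 0.224  0.25  ]
[0,0,0,-0,0.22,-0,0.6]
[0,0,0,-0,0.22,-0,0.6]
[0,0,0,-0,0.22,-0,0.6]
-- [0.4243 0.224  0.118 ]
```

Call:
arm_command(
  commands=[
    [[0,0.07,0,-0.22,0.17,0.003,0.6],[0,0.07,0,-0.22,0.17,0.003,0.6],[0,0,0,0,0.16,0,0.6],[0,0,0,0,0,0,0.6]],
  ],
)

```text
time: 2.7
tcp_pos: [0.4255, 0.2276, 0.2178]
tool_rot: [-1.571, 0.005, -1.624]
wrist_force: [-0.1, 0.1, 0.7]
opening: 0.6
```

```bash
python3 - <<'E'
from plan import *
plan([((0.4243,0.224,0.118),-93,0.6,3)],nd=3)
E
```

```text
t 2.7 at [0.4255 0.2276 0.2178] [-90.01   0.26 -93.04] F [-0.1  0.1  0.7] open 0.6
[0,-0.001,-0.009,0.007,0.166,-0.002,0.6]
[0,-0.001,-0.009,0.007,0.166,-0.002,0.6]
[0,-0.001,-0.009,0.006,0.166,-0.002,0.6]
-- [0.4243 0.224  0.118 ]
```

Call:
arm_command(
  commands=[
    [[0,0,0,0.007,0.17,-0.002,0.6],[0,0,0,0.007,0.17,-0.002,0.6],[0,0,0,0.007,0.16,-0.002,0.6],[0,0,0,0,0,0,0.15],[0,0,0,0,0,0,0.1],[0,0,0,0,0,0,0.05],[0,0,0,0,0,0,0.05]],
  ],
  force=40,
)

```text
time: 3.58
tcp_pos: [0.4246, 0.2239, 0.1239]
tool_rot: [-1.569, 0.006, -1.629]
wrist_force: [-1.1, 0.8, -7.6]
opening: 0.192
```

```bash
python3 snap.py wrist:w2
```

```text
3.58 [0.4246 0.2239 0.1239] [-89.92   0.32 -93.31] [-1.1  0.8 -7.6] 0.192 J [-0.05  0.49 -0.65  2.04  0.43  0.74 -1.03]
```

View pics/w2.png

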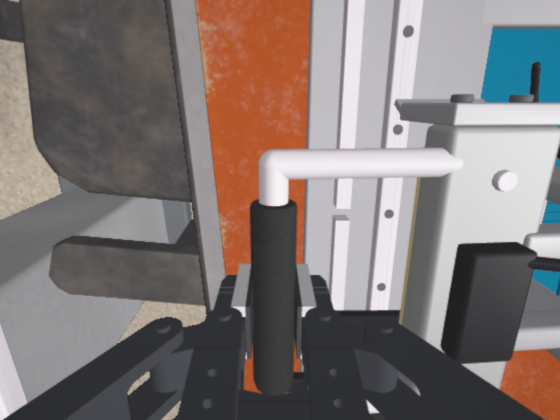

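```bash
cat > arc.py <<'E'
import sys
from plan import *
XS=np.array([np.cos(np.radians(-3.05)),np.sin(np.radians(-3.05)),0])
def arc(B,phis,op,hinge=None):
    s=ctrl.read_state(); p=np.array(s['tcp_pos']); r=R.from_euler('xyz',s['tool_rot'])
    H=np.array(hinge)
    rel=p-H; a=-rel@XS; z=rel[2]; ph=np.arctan2(z,a)
    print('t',round(s['time'],2),'tcp',p.round(4),'phi',round(ph,3),'radius',round(np.hypot(a,z),4),'F',np.round(s['wrist_force'],1),'open',round(s['opening'],3),'rot',np.degrees(s['tool_rot']).round(1),'J',np.round(s['joint_positions'],2))
    cur=p
    for q in phis:
        t=H-XS*B*np.cos(q)+np.array([0,0,B*np.sin(q)])
        t[1]+= (rel@np.cross([0,0,1],XS))*np.cross([0,0,1],XS)[1]*0
        d=r.inv().apply(t-cur)/0.2; print(q.round(3),'[0,0,0,'+','.join(f'{x:.3f}' for x in d)+f',{op}]'); cur=t
E
python3 - <<'E'
from arc import *
s=ctrl.read_state(); p=np.array(s['tcp_pos'])
H=p+XS*.15*np.cos(.07)-np.array([0,0,.15*np.sin(.07)]); print('H',H.round(4).tolist())
arc(.15,np.linspace(.07,.75,7)[1:],0.05,H)
E
```

```text
H [0.574, 0.2159, 0.1135]
t 3.62 tcp [0.4246 0.2239 0.124 ] phi 0.07 radius 0.15 F [-3.9 -0.4  0.6] open 0.197 rot [-89.9   0.3 -93.3] J [-0.05  0.49 -0.65  2.04  0.43  0.74 -1.03]
0.183 [0,0,0,-0.001,-0.084,0.011,0.05]
0.297 [0,0,0,-0.001,-0.082,0.020,0.05]
0.41 [0,0,0,-0.001,-0.080,0.030,0.05]
0.523 [0,0,0,-0.001,-0.076,0.038,0.05]
0.637 [0,0,0,-0.001,-0.071,0.047,0.05]
0.75 [0,0,0,-0.001,-0.065,0.054,0.05]
```

Call:
arm_command(
  commands=[
    [[0,0,0,0,-0.084,0.011,0.05],[0,0,0,0,-0.082,0.02,0.05],[0,0,0,0,-0.08,0.03,0.05],[0,0,0,0,-0.076,0.038,0.05],[0,0,0,0,0,0,0.05]],
  ],
)

```text
time: 4.25
tcp_pos: [0.4472, 0.2227, 0.1956]
tool_rot: [-1.565, 0.008, -1.629]
wrist_force: [-0.1, -0.4, 0.9]
opening: 0.192
```

```bash
python3 - <<'E'
from arc import *
H=[0.574, 0.2159, 0.1135]
arc(.15,np.linspace(.5,1.3,8)[1:],0.05,H)
E
```

```text
t 4.25 tcp [0.4472 0.2227 0.1956] phi 0.574 radius 0.1512 F [-0.1 -0.4  0.9] open 0.192 rot [-89.7   0.5 -93.4] J [ 0.02  0.41 -0.71  1.94  0.34  0.9  -0.91]
0.614 [0,0,0,-0.000,-0.022,0.022,0.05]
0.729 [0,0,0,-0.001,-0.067,0.054,0.05]
0.843 [0,0,0,-0.001,-0.060,0.061,0.05]
0.957 [0,0,0,-0.001,-0.053,0.067,0.05]
1.071 [0,0,0,-0.001,-0.045,0.073,0.05]
1.186 [0,0,0,-0.001,-0.036,0.078,0.05]
1.3 [0,0,0,-0.001,-0.027,0.081,0.05]
```

Call:
arm_command(
  commands=[
    [[0,0,0,0,-0.067,0.05,0.05],[0,0,0,0,-0.065,0.06,0.05],[0,0,0,0,-0.054,0.067,0.05],[0,0,0,0,-0.045,0.073,0.05],[0,0,0,0,0,0,0.05]],
  ],
)

```text
time: 4.88
tcp_pos: [0.4922, 0.22, 0.2451]
tool_rot: [-1.58, 0.004, -1.626]
wrist_force: [3.6, 0.9, -6.9]
opening: 0.187
```

```bash
python3 - <<'E'
from arc import *
H=[0.574, 0.2159, 0.1135]
arc(.15,np.linspace(1.1,1.34,4)[1:],0.05,H)
E
```

```text
t 4.88 tcp [0.4922 0.22   0.2451] phi 1.014 radius 0.155 F [ 3.6  0.9 -6.9] open 0.187 rot [-90.5   0.2 -93.1] J [ 0.05  0.43 -0.71  1.78  0.31  1.05 -0.82]
1.18 [0,0,0,-0.002,-0.037,0.123,0.05]
1.26 [0,0,0,-0.000,-0.021,0.056,0.05]
1.34 [0,0,0,-0.000,-0.017,0.058,0.05]
```

Call:
arm_command(
  commands=[
    [[0,0,0,0,-0.025,0.06,0.05],[0,0,0,0,-0.025,0.06,0.05],[0,0,0,0,-0.02,0.06,0.05],[0,0,0,0,-0.01,0.04,0.05],[0,0,0,0,0,0,0.05]],
  ],
)

```text
time: 5.5
tcp_pos: [0.5282, 0.2179, 0.2644]
tool_rot: [-1.6, -0.004, -1.622]
wrist_force: [1.7, 0.7, -7.2]
opening: 0.189
```

```bash
python3 - <<'E'
from arc import *
H=[0.574, 0.2159, 0.1135]
arc(.15,np.array([1.34]),0.05,H)
E
python3 snap.py wrist:w3 scene:s3
```

```text
t 5.5 tcp [0.5282 0.2179 0.2644] phi 1.276 radius 0.1577 F [ 1.7  0.7 -7.2] open 0.189 rot [-91.7  -0.2 -92.9] J [ 0.05  0.47 -0.7   1.66  0.31  1.15 -0.78]
1.34 [0,0,0,-0.002,0.023,0.058,0.05]
5.5 [0.5282 0.2179 0.2644] [-91.68  -0.2  -92.92] [ 1.7  0.7 -7.2] 0.189 J [ 0.05  0.47 -0.7   1.66  0.31  1.15 -0.78]
```

View pics/w3.png

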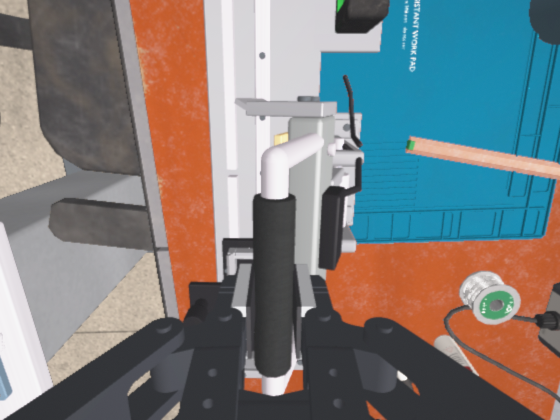

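View pics/s3.png

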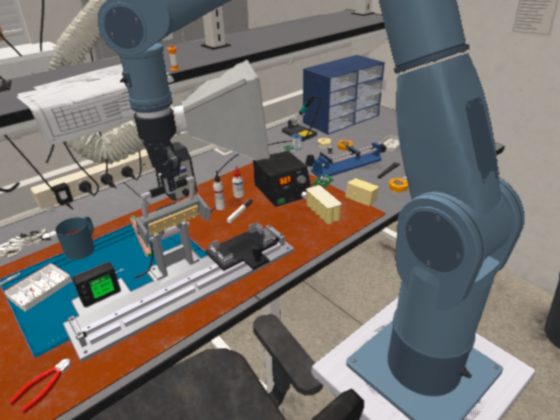

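Call:
arm_command(
  commands=[
    [[0,0,0,0,0,0,0.6],[0,0,0,0,0,0,0.6],[0,0,0,0,-0.1,0,0.6],[0,0,0,0,-0.25,0,0.6],[0,0,0,0,-0.1,0,0.6]],
  ],
)

```text
time: 6.22
tcp_pos: [0.533, 0.2168, 0.3574]
tool_rot: [-1.595, -0.004, -1.623]
wrist_force: [-0.1, -0.1, -1.0]
opening: 0.598
```

```bash
python3 snap.py wrist:w4 ; python3 - <<'E'
from plan import *
plan([((0.4288,0.0697,0.27),-93,.5,4)],nd=3)
E
```

```text
6.22 [0.533  0.2168 0.3574] [-91.39  -0.23 -92.96] [-0.1 -0.1 -1. ] 0.598 J [ 0.07  0.4  -0.72  1.53  0.26  1.33 -0.73]
t 6.28 at [0.5336 0.217  0.359 ] [-91.28  -0.19 -92.98] F [0.6 1.2 1.8] open 0.601
[0.032,0,0.005,0.19,0.115,-0.119,0.5]
[0.032,0,0.005,0.19,0.114,-0.119,0.5]
[0.032,0,0.005,0.19,0.113,-0.12,0.5]
[0.032,0,0.005,0.191,0.112,-0.121,0.5]
-- [0.4288 0.0697 0.27  ]
```

View pics/w4.png

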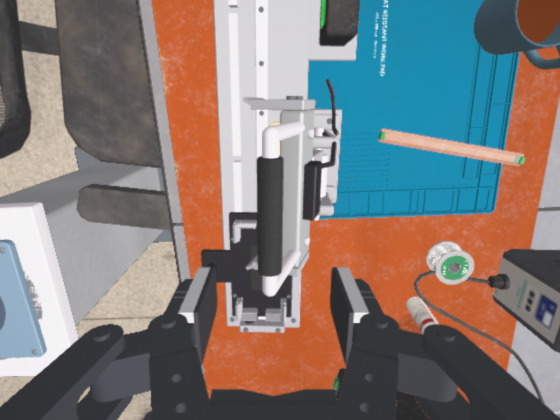

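Call:
arm_command(
  commands=[
    [[0.03,0,0,0.19,0.05,-0.12,0.5],[0.03,0,0,0.19,0.1,-0.12,0.5],[0.03,0,0,0.19,0.12,-0.12,0.5],[0.03,0,0,0.18,0.15,-0.12,0.5],[0,0,0,0,0.1,0,0.5],[0,0,0,0,0,0,0.5]],
  ],
)

```text
time: 7.02
tcp_pos: [0.4269, 0.0667, 0.2528]
tool_rot: [-1.566, -0.003, -1.624]
wrist_force: [-0.3, 0.4, -0.1]
opening: 0.501
```

```bash
python3 snap.py wrist:w5; python3 - <<'E'
from plan import *
plan([((0.4288,0.0697,0.15),-93,.5,None),((0.4288,0.0697,0.062),-93,.5,3)],nd=3)
from h import *
im,d,K,T=load('w5'); d=cv2.medianBlur(d,3); P=cloud(d,K,T)
m=(P[...,2]>.08)&(P[...,2]<.095)&(P[...,0]<.46)&(P[...,0]>.39)&(P[...,1]>.02)&(P[...,1]<.13)&(im.max(-1)<110)
n,l,st,c=cv2.connectedComponentsWithStats(m.astype(np.uint8))
for i in range(1,n):
    if st[i,4]>60:
        q=P[l==i]; print(st[i],np.median(q,0).round(4),cv2.minEnclosingCircle((q[:,:2]*1000).astype(np.float32)))
E
```

```text
7.02 [0.4269 0.0667 0.2528] [-89.73  -0.2  -93.05] [-0.3  0.4 -0.1] 0.501 J [ 0.38  0.19 -0.71  2.03  0.16  0.97 -0.47]
t 7.08 at [0.4274 0.0669 0.2535] [-89.68  -0.2  -93.05] F [-0.1  0.2  0. ] open 0.502
[-0.016,-0.002,0.01,-0.008,0.259,0.002,0.5]
[-0.016,-0.002,0.01,-0.008,0.259,0.002,0.5]
-- [0.4288 0.0697 0.15  ]
[0,0,0,-0,0.147,-0,0.5]
[0,0,0,-0,0.147,-0,0.5]
[0,0,0,-0,0.147,-0,0.5]
-- [0.4288 0.0697 0.062 ]
[261 174  26  27 550] [0.4288 0.0706 0.0885] ((428.95574951171875, 69.39617919921875), 11.865274429321289)
```

View pics/w5.png

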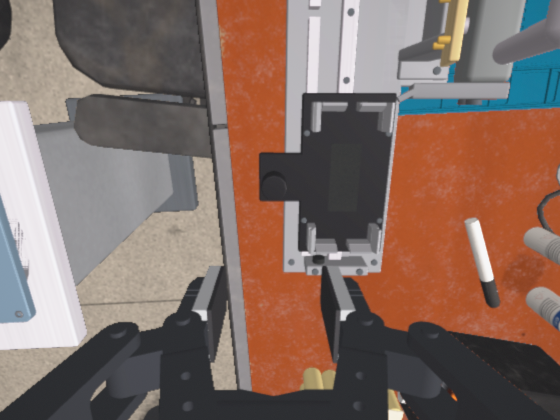

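Call:
arm_command(
  commands=[
    [[0,0,0,-0.007,0.26,0.003,0.5],[0,0,0,-0.007,0.24,0.003,0.5],[0,0,0,0,0.16,0,0.5],[0,0,0,0,0.14,0,0.5],[0,0,0,0,0.06,0,0.5],[0,0,0,0,0,0,0.5]],
  ],
)

```text
time: 7.82
tcp_pos: [0.4379, 0.073, 0.0818]
tool_rot: [-1.555, -0.001, -1.621]
wrist_force: [-2.3, -1.0, -1.6]
opening: 0.499
```

```bash
python3 - <<'E'
from plan import *
plan([((0.4288,0.0697,0.062),-93,.5,2)],nd=3)
E
```

```text
t 7.83 at [0.4379 0.073  0.0818] [-8.908e+01 -6.000e-02 -9.290e+01] F [-2.3 -1.  -1.6] open 0.499
[-0.046,0.005,0.003,0.009,0.049,-0.023,0.5]
[-0.046,0.005,0.003,0.009,0.049,-0.023,0.5]
-- [0.4288 0.0697 0.062 ]
```

Call:
arm_command(
  commands=[
    [[-0.046,0,0,0.009,0.05,-0.023,0.5],[-0.046,0,0,0.009,0.05,-0.023,0.5],[0,0,0,0,0,0,0.5],[0,0,0,0,0,0,0.5]],
  ],
)

```text
time: 8.32
tcp_pos: [0.432, 0.0702, 0.0629]
tool_rot: [-1.565, 0.001, -1.622]
wrist_force: [0.1, -0.0, 0.2]
opening: 0.504
```

```bash
python3 snap.py; python3 - <<'E'
from plan import *
plan([((0.4288,0.0697,0.062),-93,.5,2)],nd=3)
E
```

```text
8.32 [0.432  0.0702 0.0629] [-8.966e+01  3.000e-02 -9.293e+01] [ 0.1 -0.   0.2] 0.504 J [ 0.17  0.53 -0.53  2.17  0.51  0.55 -0.79]
t 8.32 at [0.432  0.0702 0.0629] [-8.966e+01  3.000e-02 -9.293e+01] F [ 0.1 -0.   0.2] open 0.504
[-0.017,0.003,-0.002,0.002,0.002,-0.008,0.5]
[-0.017,0.003,-0.002,0.002,0.002,-0.008,0.5]
-- [0.4288 0.0697 0.062 ]
```

Call:
arm_command(
  commands=[
    [[-0.03,0,0,0,0,-0.015,0.2],[0,0,0,0,0,0,0.1],[0,0,0,0,0,0,0.1],[0,0,0,0.03,0,0,0.1],[0,0,0,0.03,0,0,0.1],[0,0,0,0.03,0,0,0.1],[0,0,0,0,0,0,0.1]],
  ],
  force=50,
)

```text
time: 9.2
tcp_pos: [0.4275, 0.0587, 0.0634]
tool_rot: [-1.569, 0.01, -1.618]
wrist_force: [-0.1, -6.2, 3.0]
opening: 0.261
```

```bash
python3 snap.py wrist:w6
```

```text
9.2 [0.4275 0.0587 0.0634] [-89.91   0.59 -92.68] [-0.1 -6.2  3. ] 0.261 J [ 0.22  0.53 -0.54  2.18  0.5   0.54 -0.75]
```

View pics/w6.png

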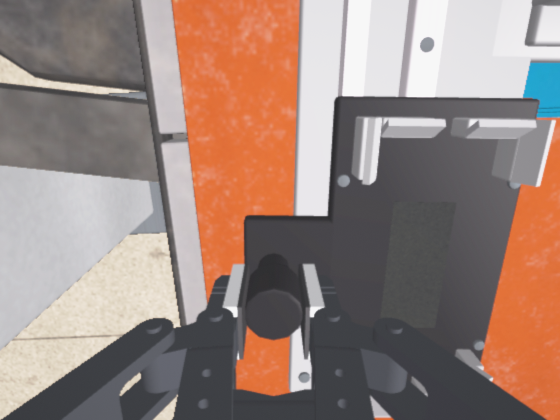

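Call:
arm_command(
  commands=[
    [[0,0,0,0.03,0,0,0.1],[0,0,0,0.03,0,0,0.1],[0,0,0,0.02,0,0,0.1],[0,0,0,0,0,0,0.1]],
  ],
)

```text
time: 9.75
tcp_pos: [0.4268, 0.0466, 0.0634]
tool_rot: [-1.568, 0.017, -1.616]
wrist_force: [-0.2, -2.7, 1.6]
opening: 0.257
```

```bash
python3 snap.py
```

```text
9.75 [0.4268 0.0466 0.0634] [-89.84   0.97 -92.57] [-0.2 -2.7  1.6] 0.257 J [ 0.25  0.53 -0.54  2.19  0.5   0.54 -0.71]
```

Call:
arm_command(
  commands=[
    [[0,0,0,0.02,0,0,0.1],[0,0,0,0,0,0,0.1],[0,0,0,0,0,0,0.1]],
  ],
)

```text
time: 10.12
tcp_pos: [0.4267, 0.0444, 0.0634]
tool_rot: [-1.567, 0.02, -1.614]
wrist_force: [-1.7, 2.2, 0.5]
opening: 0.263
```

```bash
python3 snap.py
```

```text
10.12 [0.4267 0.0444 0.0634] [-89.8    1.15 -92.5 ] [-1.7  2.2  0.5] 0.263 J [ 0.26  0.53 -0.55  2.19  0.5   0.53 -0.7 ]
```

Call:
arm_command(
  commands=[
    [[0,0,0,0,0,0,0.5],[0,0,0,0,0,0,0.5],[0,0,-0.1,0,-0.15,0,0.5],[0,0,0,0.1,-0.25,0,0.5],[0,0,0,0.25,-0.25,0,0.6],[0,0,0,0.25,-0.25,0,1],[0,0,0,0,0,0,1]],
  ],
)

```text
time: 11.0
tcp_pos: [0.4231, -0.0696, 0.2369]
tool_rot: [-1.564, -0.001, -1.613]
wrist_force: [0.7, 0.3, -0.5]
opening: 0.984
```

```bash
python3 snap.py wrist:w7; cat > meas.py <<'E'
from h import *
import sys
def comps(P,m,mn=60):
    n,l,st,c=cv2.connectedComponentsWithStats(m.astype(np.uint8))
    return [(st[i],P[l==i]) for i in range(1,n) if st[i,4]>=mn]
def knob(tag):
    im,d,K,T=load(tag); d=cv2.medianBlur(d,3); P=cloud(d,K,T)
    m=(P[...,2]>.08)&(P[...,2]<.095)&(P[...,0]<.47)&(P[...,0]>.39)&(P[...,1]>-.05)&(P[...,1]<.33)&(im.max(-1)<110)
    for st,q in comps(P,m):
        r=cv2.minEnclosingCircle((q[:,:2]*1000).astype(np.float32)); print('knob',st,np.median(q,0).round(4),np.round(r[0],1),round(r[1],1))
def pack(tag,x=(.4,.62),y=(-.5,-.1),z=(.045,.066)):
    im,d,K,T=load(tag); d=cv2.medianBlur(d,3); P=cloud(d,K,T)
    m=(P[...,2]>z[0])&(P[...,2]<z[1])&(P[...,0]<x[1])&(P[...,0]>x[0])&(P[...,1]>y[0])&(P[...,1]<y[1])&(im[...,0]>140)
    for st,q in comps(P,m,300):
        r=cv2.minAreaRect((q[:,:2]*1000).astype(np.float32)); print('pack',st,np.median(q,0).round(4),[np.round(a,1) for a in r])
E
python3 -c "
from meas import *
knob('w7'); pack('w7')"
```

```text
11.0 [ 0.4231 -0.0696  0.2369] [-8.962e+01 -4.000e-02 -9.240e+01] [ 0.7  0.3 -0.5] 0.984 J [ 0.7   0.21 -0.72  2.06  0.17  0.92 -0.15]
knob [255  36  31  35 827] [0.4272 0.0434 0.0886] [427.   43.3] 12.0
pack [ 301  308   89   54 3091] [ 0.4935 -0.2398  0.0559] [array([ 501.9, -243.1]), array([ 50.3, 102.6]), np.float64(77.1)]
```

View pics/w7.png

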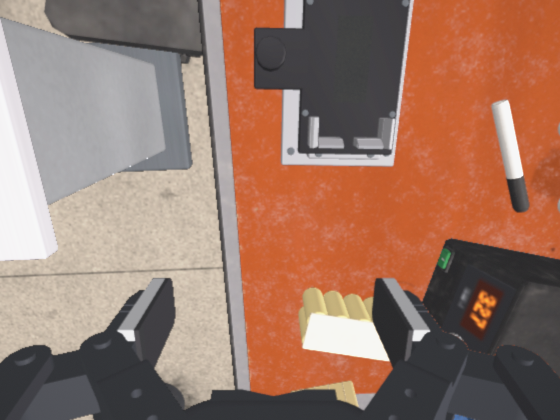

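```bash
python3 - <<'E'
from plan import *
plan([((0.512,-0.247,0.21),-13.1,1,8)],nd=3)
E
```

```text
t 11.05 at [ 0.4221 -0.0675  0.2354] [-8.978e+01  4.000e-02 -9.223e+01] F [ 0.3  0.3 -0. ] open 1.001
[-0.003,-0.989,0.001,0.11,0.016,0.06,1]
[-0.003,-0.989,0.001,0.119,0.016,0.041,1]
[-0.003,-0.989,0.001,0.124,0.016,0.02,1]
[-0.003,-0.989,0.001,0.125,0.016,-0.002,1]
[-0.003,-0.989,0.001,0.123,0.016,-0.023,1]
[-0.003,-0.989,0.001,0.117,0.016,-0.044,1]
[-0.003,-0.989,0.001,0.108,0.016,-0.064,1]
[-0.003,-0.989,0.001,0.096,0.016,-0.081,1]
-- [ 0.512 -0.247  0.21 ]
```

Call:
arm_command(
  commands=[
    [[0,-0.99,0,0.11,0.016,0.06,1],[0,-0.99,0,0.12,0.016,0.04,1],[0,-0.99,0,0.124,0.016,0.02,1],[0,-0.99,0,0.125,0.016,-0.002,1],[0,-0.99,0,0.123,0.016,-0.023,1],[0,-0.99,0,0.117,0.016,-0.044,1],[0,-0.99,0,0.108,0.016,-0.064,1],[0,-0.9,0,0.09,0.016,-0.08,1]],
  ],
)

```text
time: 12.05
tcp_pos: [0.5161, -0.2322, 0.1981]
tool_rot: [-1.563, 0.01, -0.175]
wrist_force: [-0.1, -0.4, -0.4]
opening: 1.002
```

Call:
arm_command(
  commands=[
    [[0,0,0,0,0,0,1]],
  ],
)

```text
time: 12.18
tcp_pos: [0.5162, -0.2316, 0.196]
tool_rot: [-1.561, 0.012, -0.175]
wrist_force: [-0.5, 0.5, -0.5]
opening: 0.996
```

```bash
python3 snap.py wrist:w8 top:t8; python3 -c "
from meas import *
pack('w8'); pack('t8')"; python3 - <<'E'
from plan import *
plan([((0.512,-0.2465,0.11),-13.1,1,2),((0.512,-0.2465,0.016),-13.1,1,3)],nd=3)
E
```

```text
12.18 [ 0.5162 -0.2316  0.196 ] [-89.42   0.71 -10.03] [-0.5  0.5 -0.5] 0.996 J [ 0.96  0.59 -0.85  1.75  0.5   1.05  1.33]
pack [ 225  122   63  145 7954] [ 0.5068 -0.2447  0.0561] [array([ 512.6, -245.7]), array([ 49.6, 124.5]), np.float64(77.2)]
pack [  35  133   99  110 5760] [ 0.4788 -0.3844  0.0508] [array([ 481.2, -387.9]), array([84.9, 51.2]), np.float64(11.8)]
pack [340 189  30  49 973] [ 0.5021 -0.2439  0.0571] [array([ 504.1, -244.6]), array([ 49.9, 108.7]), np.float64(77.4)]
t 12.28 at [ 0.5158 -0.2297  0.1969] [-89.43   0.7  -10.  ] F [0.6 0.5 0.4] open 1.002
[-0.028,0.155,-0.036,0.001,0.217,-0.045,1]
[-0.028,0.155,-0.036,0,0.217,-0.044,1]
-- [ 0.512  -0.2465  0.11  ]
[0,0,0,0,0.157,-0,1]
[0,0,0,0,0.157,-0,1]
[0,0,0,0,0.157,-0,1]
-- [ 0.512  -0.2465  0.016 ]
```

View pics/w8.png

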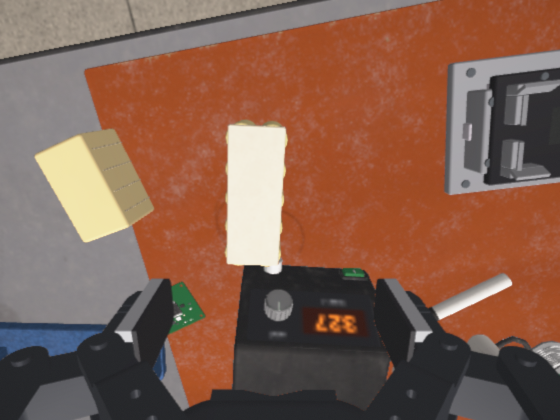

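View pics/t8.png

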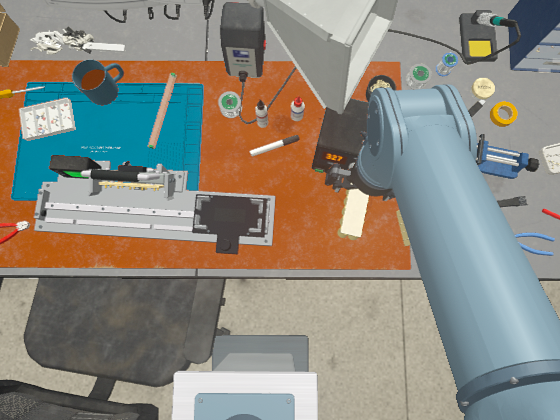

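Call:
arm_command(
  commands=[
    [[-0.03,0.15,-0.036,0,0.21,-0.045,1],[-0.03,0.15,-0.036,0,0.2,-0.04,1],[0,0,0,0,0,0,1]],
  ],
)

```text
time: 12.65
tcp_pos: [0.5123, -0.2405, 0.1139]
tool_rot: [-1.571, -0.001, -0.228]
wrist_force: [-0.3, 0.8, 0.0]
opening: 0.998
```

```bash
python3 - <<'E'
from plan import *
plan([((0.5122,-0.2462,0.016),-13.0,1,4)],nd=3)
E
```

```text
t 12.65 at [ 0.5123 -0.2405  0.1139] [-9.002e+01 -6.000e-02 -1.305e+01] F [-0.3  0.8  0. ] open 0.998
[0.001,-0.001,0.002,0.001,0.122,-0.007,1]
[0.001,-0.001,0.002,0.001,0.122,-0.007,1]
[0.001,-0.001,0.002,0.001,0.122,-0.007,1]
[0.001,-0.001,0.002,0.001,0.122,-0.007,1]
-- [ 0.5122 -0.2462  0.016 ]
```

Call:
arm_command(
  commands=[
    [[0,0,0,0,0.12,-0.014,1],[0,0,0,0,0.12,-0.014,1],[0,0,0,0,0.12,0,1],[0,0,0,0,0.1,0,1],[0,0,0,0,0,0,1]],
  ],
)

```text
time: 13.28
tcp_pos: [0.5176, -0.2414, 0.0283]
tool_rot: [-1.571, -0.011, -0.224]
wrist_force: [-0.0, 0.1, 0.6]
opening: 1.002
```

```bash
python3 - <<'E'
from plan import *
plan([((0.5122,-0.2462,0.016),-13.0,1,1)],nd=3)
E
```

```text
t 13.28 at [ 0.5176 -0.2414  0.0283] [-90.    -0.64 -12.86] F [-0.   0.1  0.6] open 1.002
[0,0.014,0.064,-0.022,0.061,-0.03,1]
-- [ 0.5122 -0.2462  0.016 ]
```

Call:
arm_command(
  commands=[
    [[0,0,0.06,-0.022,0.05,-0.03,1],[0,0,0,-0.005,0.01,-0.01,1],[0,0,0,0,0,0,1]],
  ],
)

```text
time: 13.65
tcp_pos: [0.5118, -0.2488, 0.0178]
tool_rot: [-1.572, -0.003, -0.225]
wrist_force: [-0.1, 1.0, -0.2]
opening: 1.0
```

```bash
python3 - <<'E'
from plan import *
plan([((0.5122,-0.2462,0.016),-13.0,1,1)],nd=3)
E
```

```text
t 13.65 at [ 0.5118 -0.2488  0.0178] [-90.04  -0.18 -12.88] F [-0.1  1.  -0.2] open 1.0
[0.004,0.012,0.018,-0.001,0.009,0.013,1]
-- [ 0.5122 -0.2462  0.016 ]
```

Call:
arm_command(
  commands=[
    [[0,0,0.018,0,0.005,0.013,0.8],[0,0,0,0,0,0,0.6],[0,0,0,0,0,0,0.4],[0,0,0,0,0,0,0.4],[0,0,0,0,0,0,0.4]],
  ],
  force=50,
)

```text
time: 14.28
tcp_pos: [0.513, -0.2461, 0.0175]
tool_rot: [-1.572, -0.001, -0.225]
wrist_force: [0.0, 0.3, -0.0]
opening: 0.579
```

```bash
python3 snap.py wrist:w9; python3 -c "
from meas import *
pack('w9')"
```

```text
14.28 [ 0.513  -0.2461  0.0175] [-9.004e+01 -6.000e-02 -1.289e+01] [ 0.   0.3 -0. ] 0.579 J [ 0.85  0.82 -0.65  1.84  0.73  0.74  1.13]
pack [  195   156   158   240 32340] [ 0.4878 -0.2411  0.0561] [array([ 496.2, -242.2]), array([50.2, 90.5]), np.float64(77.5)]
```

View pics/w9.png

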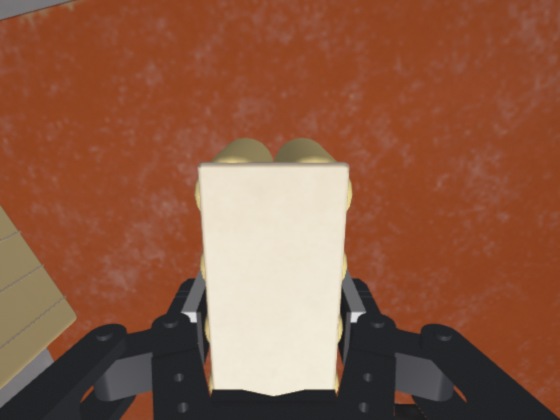

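Call:
arm_command(
  commands=[
    [[0,0,0,0,-0.08,0,0.4],[0,0,0,0,-0.2,0,0.4],[0,0,0,0,-0.25,0,0.4],[0,0,0,0,-0.15,0,0.4],[0,0,0,0,0,0,0.4]],
  ],
)

```text
time: 14.95
tcp_pos: [0.5107, -0.2453, 0.1583]
tool_rot: [-1.571, 0.004, -0.224]
wrist_force: [-0.2, 0.1, -4.2]
opening: 0.578
```

```bash
python3 - <<'E'
from meas import *
for t in('w4','w7','t8','s3'):
    im,d,K,T=load(t); d=cv2.medianBlur(d,3); P=cloud(d,K,T)
    for z0,z1 in((.1,.16),(.16,.2),(.2,.24),(.24,.3)):
        m=(P[...,2]>z0)&(P[...,2]<z1)&(P[...,0]>.49)&(P[...,0]<.66)&(P[...,1]>.1)&(P[...,1]<.33)
        q=P[m]
        if len(q)>30: print(t,z0,len(q),np.percentile(q[:,:2],[1,99],axis=0).round(3).tolist())
E
python3 - <<'E'
from plan import *
plan([((0.4989,0.0395,0.17),-93.05,.4,9)],nd=3)
E
```

```text
w4 0.1 1013 [[0.57, 0.169], [0.598, 0.265]]
w4 0.16 1412 [[0.503, 0.142], [0.588, 0.298]]
w4 0.2 4702 [[0.524, 0.144], [0.567, 0.295]]
w4 0.24 4195 [[0.52, 0.161], [0.545, 0.279]]
t8 0.1 124 [[0.517, 0.142], [0.593, 0.296]]
t8 0.16 578 [[0.503, 0.138], [0.58, 0.295]]
t8 0.2 625 [[0.51, 0.139], [0.565, 0.295]]
t8 0.24 643 [[0.518, 0.157], [0.538, 0.276]]
s3 0.1 449 [[0.517, 0.147], [0.595, 0.296]]
s3 0.16 964 [[0.503, 0.143], [0.554, 0.297]]
s3 0.2 711 [[0.521, 0.143], [0.564, 0.295]]
s3 0.24 611 [[0.506, 0.16], [0.54, 0.279]]
t 14.95 at [ 0.5107 -0.2453  0.1583] [-90.03   0.21 -12.82] F [-0.2  0.1 -4.2] open 0.578
[0.002,0.891,-0.002,-0.041,-0.006,0.153,0.4]
[0.002,0.891,-0.002,-0.065,-0.006,0.145,0.4]
[0.002,0.891,-0.002,-0.086,-0.006,0.133,0.4]
[0.002,0.891,-0.002,-0.106,-0.006,0.118,0.4]
[0.002,0.891,-0.002,-0.123,-0.006,0.1,0.4]
[0.002,0.891,-0.002,-0.137,-0.006,0.08,0.4]
[0.002,0.891,-0.002,-0.148,-0.006,0.058,0.4]
[0.002,0.891,-0.002,-0.155,-0.006,0.034,0.4]
[0.002,0.891,-0.002,-0.158,-0.006,0.01,0.4]
-- [0.4989 0.0395 0.17  ]
```

```bash
python3 - <<'E'
import cv2,numpy as np
a=cv2.imread('pics/s3.png')[110:215,110:235]; b=cv2.imread('pics/t8.png')[80:240,310:440]
a=cv2.resize(a,None,fx=3,fy=3,interpolation=cv2.INTER_CUBIC); b=cv2.resize(b,None,fx=2.5,fy=2.5,interpolation=cv2.INTER_CUBIC)
o=np.zeros((400,700,3),np.uint8); o[:a.shape[0],:a.shape[1]]=a; o[:b.shape[0],375:375+b.shape[1]]=b[:, :325]; cv2.imwrite('pics/crop.png',o)
E
```

```text
(no output)
```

View pics/crop.png

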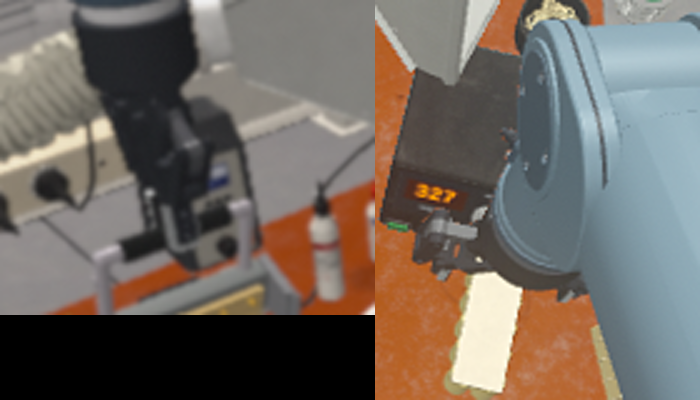

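Call:
arm_command(
  commands=[
    [[0,0.89,0,-0.041,-0.006,0.153,0.4],[0,0.89,0,-0.065,-0.006,0.145,0.4],[0,0.89,0,-0.086,-0.006,0.133,0.4],[0,0.89,0,-0.106,-0.006,0.118,0.4],[0,0.89,0,-0.123,-0.006,0.1,0.4],[0,0.89,0,-0.137,-0.006,0.08,0.4],[0,0.89,0,-0.148,-0.006,0.058,0.4],[0,0.89,0,-0.155,-0.006,0.034,0.4]],
  ],
)

```text
time: 15.95
tcp_pos: [0.4948, 0.0124, 0.1573]
tool_rot: [-1.593, 0.004, -1.513]
wrist_force: [0.5, 0.3, -3.9]
opening: 0.577
```

```bash
python3 - <<'E'
from plan import *
plan([((0.4989,0.0395,0.16),-93.05,.4,2)],nd=3)
E
```

```text
t 15.95 at [0.4948 0.0124 0.1573] [-91.28   0.2  -86.69] F [ 0.5  0.3 -3.9] open 0.577
[0.064,0.318,-0.007,-0.067,-0.007,0.014,0.4]
[0.064,0.318,-0.007,-0.068,-0.007,0.01,0.4]
-- [0.4989 0.0395 0.16  ]
```

Call:
arm_command(
  commands=[
    [[0.06,0.3,0,-0.06,-0.007,0.014,0.4],[0.06,0.3,0,-0.055,-0.007,0.01,0.4],[0,0,0,0,0,0,0.4],[0,0,0,0,0,0,0.4]],
  ],
)

```text
time: 16.45
tcp_pos: [0.4942, 0.0385, 0.1555]
tool_rot: [-1.581, 0.002, -1.615]
wrist_force: [-0.2, -0.0, -4.3]
opening: 0.58
```

```bash
python3 snap.py wrist:w10 top:t10; python3 - <<'E'
from plan import *
plan([((0.4989,0.0395,0.13),-93.05,.4,2)],nd=3)
from meas import *
knob('w10');knob('t10'); pack('t10',y=(-.1,.2),z=(.17,.23)); pack('w10',y=(-.1,.2),z=(.17,.23))
E
```

```text
16.45 [0.4942 0.0385 0.1555] [-9.059e+01  9.000e-02 -9.252e+01] [-0.2 -0.  -4.3] 0.58 J [ 0.28  0.45 -0.56  1.97  0.31  0.82 -0.49]
t 16.55 at [0.4945 0.0386 0.1558] [-90.56   0.11 -92.56] F [ 0.1  0.1 -3.5] open 0.579
[0.028,0.024,-0.005,-0.003,0.064,0.011,0.4]
[0.028,0.024,-0.005,-0.003,0.064,0.011,0.4]
-- [0.4989 0.0395 0.13  ]
knob [ 151  206   40   37 1120] [0.4286 0.045  0.0885] [427.4  43.7] 12.0
pack [  195   147   157   249 33209] [0.4962 0.0654 0.1942] [array([497. ,  56.2]), array([90.2, 55.8]), np.float64(87.7)]
```

View pics/w10.png

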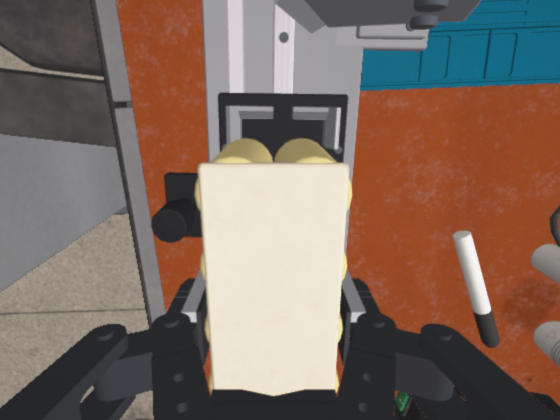

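View pics/t10.png

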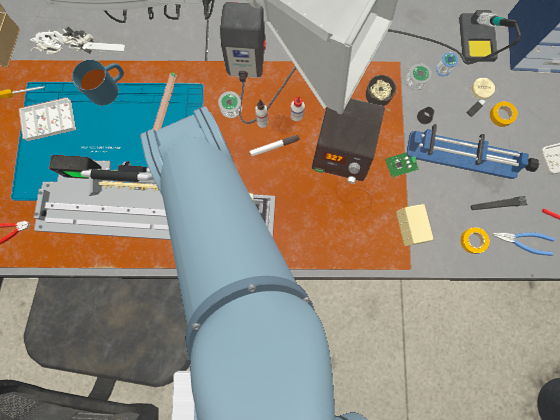

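Call:
arm_command(
  commands=[
    [[0.03,0.025,0,-0.003,0.1,0.013,0.4],[0.03,0.025,0,-0.003,0.1,0.013,0.4],[0,0,0,0,0.07,0,0.4],[0,0,0,0,0,0,0.4],[0,0,0,0,0,0,0.4]],
  ],
)

```text
time: 17.18
tcp_pos: [0.5006, 0.0368, 0.1005]
tool_rot: [-1.569, 0.001, -1.627]
wrist_force: [-0.2, 0.2, -4.2]
opening: 0.579
```

```bash
python3 - <<'E'
from plan import *
plan([((0.499,0.0395,0.095),-93.05,.4,1)],nd=3)
E
```

```text
t 17.18 at [0.5006 0.0368 0.1005] [-8.990e+01  7.000e-02 -9.323e+01] F [-0.2  0.2 -4.2] open 0.579
[-0.01,-0.018,-0.007,-0.013,0.028,-0.009,0.4]
-- [0.499  0.0395 0.095 ]
```

Call:
arm_command(
  commands=[
    [[-0.01,-0.018,0,-0.013,0.028,-0.009,0.4],[0,0,0,0,0,0,0.4],[0,0,0,0,0,0,0.4]],
  ],
)

```text
time: 17.55
tcp_pos: [0.4997, 0.0398, 0.0957]
tool_rot: [-1.569, 0.001, -1.624]
wrist_force: [-0.0, 0.8, -4.6]
opening: 0.577
```

```bash
python3 snap.py wrist:w11; python3 - <<'E'
from plan import *
plan([((0.499,0.0395,0.064),-93.05,.4,3)],nd=3)
from h import *
im,d,K,T=load('w11'); d=cv2.medianBlur(d,3); P=cloud(d,K,T)
# lips of left end corner blocks (bright, z .055-.072)
m=(P[...,2]>.056)&(P[...,2]<.073)&(P[...,0]>.44)&(P[...,0]<.57)&(P[...,1]>.07)&(P[...,1]<.14)&(im.max(-1)>90)
n,l,st,c=cv2.connectedComponentsWithStats(m.astype(np.uint8))
for i in range(1,n):
    if st[i,4]>40:
        q=P[l==i]; print(st[i],q.min(0).round(4),q.max(0).round(4))
E
```

```text
17.55 [0.4997 0.0398 0.0957] [-8.989e+01  8.000e-02 -9.303e+01] [-0.   0.8 -4.6] 0.577 J [ 0.23  0.54 -0.5   2.    0.4   0.69 -0.58]
t 17.6 at [0.4996 0.0398 0.0957] [-8.989e+01  8.000e-02 -9.303e+01] F [ 0.   0.6 -4. ] open 0.58
[-0.004,0.001,-0.003,0.001,0.053,-0.001,0.4]
[-0.004,0.001,-0.003,0.001,0.053,-0.001,0.4]
[-0.004,0.001,-0.003,0.001,0.053,-0.001,0.4]
-- [0.499  0.0395 0.064 ]
[ 195  111   64   55 1699] [0.4658 0.0901 0.0561] [0.4968 0.1152 0.0687]
[ 285  112   64   52 1645] [0.5096 0.0873 0.0562] [0.5395 0.1126 0.0686]
```

View pics/w11.png

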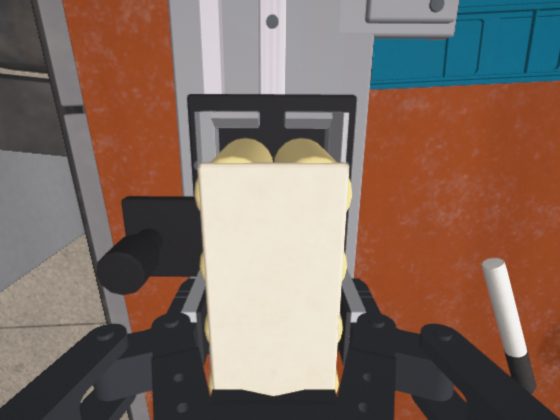

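Call:
arm_command(
  commands=[
    [[0,0,0,0,0.045,-0.002,0.4],[0,0,0,0,0.045,0,0.4],[0,0,0,0,0.03,0,0.4],[0,0,0,0,0.015,0,0.4],[0,0,0,0,0,0,0.4]],
  ],
)

```text
time: 18.23
tcp_pos: [0.4989, 0.0398, 0.0664]
tool_rot: [-1.57, 0.001, -1.624]
wrist_force: [-1.0, 0.4, -4.1]
opening: 0.58
```

```bash
python3 - <<'E'
from plan import *
plan([((0.499,0.0395,0.064),-93.05,.4,1)],nd=3)
E
```

```text
t 18.23 at [0.4989 0.0398 0.0664] [-8.994e+01  7.000e-02 -9.303e+01] F [-1.   0.4 -4.1] open 0.58
[-0.006,0.002,-0.007,0.002,0.012,0,0.4]
-- [0.499  0.0395 0.064 ]
```

Call:
arm_command(
  commands=[
    [[0,0,0,0,0.012,0,0.4],[0,0,0,0,0.005,0,0.4],[0,0,0,0,0,0,0.4]],
  ],
)

```text
time: 18.6
tcp_pos: [0.4993, 0.0399, 0.0636]
tool_rot: [-1.569, 0.001, -1.624]
wrist_force: [0.5, -0.2, -3.7]
opening: 0.578
```

```bash
python3 snap.py
```

```text
18.6 [0.4993 0.0399 0.0636] [-8.990e+01  6.000e-02 -9.303e+01] [ 0.5 -0.2 -3.7] 0.578 J [ 0.2   0.6  -0.46  2.02  0.44  0.62 -0.61]
```

Call:
arm_command(
  commands=[
    [[0,0,0,0,0.01,0,0.4],[0,0,0,0,0,0,0.4],[0,0,0,0,0,0,0.65],[0,0,0,0,0,0,0.72],[0,0,0,0,0,0,0.72]],
  ],
)

```text
time: 19.23
tcp_pos: [0.5012, 0.0405, 0.0644]
tool_rot: [-1.565, 0.001, -1.624]
wrist_force: [-0.8, -0.6, -0.3]
opening: 0.721
```

```bash
python3 snap.py; python3 - <<'E'
from plan import *
plan([((0.499,0.0395,0.14),-93.05,.72,2),((0.427,0.0435,0.21),-93.05,.72,2)],nd=3)
E
```

```text
19.23 [0.5012 0.0405 0.0644] [-8.968e+01  4.000e-02 -9.304e+01] [-0.8 -0.6 -0.3] 0.721 J [ 0.2   0.6  -0.46  2.01  0.44  0.62 -0.62]
t 19.23 at [0.5012 0.0405 0.0644] [-8.968e+01  4.000e-02 -9.304e+01] F [-0.8 -0.6 -0.3] open 0.721
[-0.016,0.001,-0.002,0.003,-0.189,-0.004,0.72]
[-0.016,0.001,-0.002,0.003,-0.189,-0.005,0.72]
-- [0.499  0.0395 0.14  ]
[-0,-0,-0,-0,-0.175,-0.18,0.72]
[0,0,0,-0,-0.175,-0.18,0.72]
-- [0.427  0.0435 0.21  ]
```

Retreat upward and look down at the seated pack.

Call:
arm_command(
  commands=[
    [[0,0,0,0,-0.12,-0.005,0.72],[0,0,0,0,-0.22,-0.005,0.72],[0,0,0,0.05,-0.24,-0.15,0.6],[0,0,0,0.2,-0.2,-0.15,0.5],[0,0,0,0,0,0,0.5]],
  ],
)

```text
time: 19.85
tcp_pos: [0.4357, -0.0068, 0.2232]
tool_rot: [-1.565, 0.0, -1.624]
wrist_force: [0.7, 0.0, 0.2]
opening: 0.501
```

```bash
python3 snap.py wrist:w12; python3 - <<'E'
from meas import *
knob('w12'); pack('w12',x=(.44,.56),y=(-.1,.2),z=(.09,.115))
from plan import *
plan([((0.427,0.0435,0.15),-93.05,.5,3),((0.427,0.0435,0.062),-93.05,.5,3)],nd=3)
E
```

```text
19.85 [ 0.4357 -0.0068  0.2232] [-8.967e+01  2.000e-02 -9.305e+01] [0.7 0.  0.2] 0.501 J [ 0.47  0.23 -0.63  2.06  0.18  0.89 -0.31]
knob [243 123  30  31 728] [0.4275 0.0443 0.0886] [427.3  44. ] 11.9
pack [  319    49    76   169 10623] [0.5002 0.0473 0.1021] [array([500.5,  40.9]), array([123.9,  49.5]), np.float64(86.9)]
t 19.9 at [ 0.4362 -0.005   0.2222] [-89.71   0.11 -92.91] F [ 1.2 -0.3  0.3] open 0.497
[-0.01,0.005,-0.004,-0.08,0.12,-0.02,0.5]
[-0.01,0.005,-0.004,-0.08,0.12,-0.02,0.5]
[-0.01,0.005,-0.004,-0.08,0.12,-0.02,0.5]
-- [0.427  0.0435 0.15  ]
[0,0,0,-0,0.147,-0,0.5]
[0,0,0,-0,0.147,-0,0.5]
[0,0,0,-0,0.147,-0,0.5]
-- [0.427  0.0435 0.062 ]
```

View pics/w12.png

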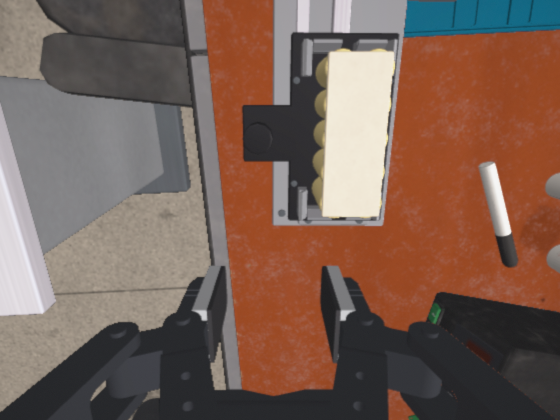

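Call:
arm_command(
  commands=[
    [[0,0,0,-0.08,0.12,-0.02,0.5],[0,0,0,-0.08,0.12,-0.02,0.5],[0,0,0,-0.08,0.13,-0.02,0.5],[0,0,0,0,0.14,-0.01,0.5],[0,0,0,0,0.1,-0.01,0.5],[0,0,0,0,0.05,-0.01,0.5],[0,0,0,0,0,0,0.5]],
  ],
)

```text
time: 20.78
tcp_pos: [0.4215, 0.0536, 0.0817]
tool_rot: [-1.57, 0.008, -1.613]
wrist_force: [-0.3, 0.2, 0.1]
opening: 0.499
```

```bash
python3 - <<'E'
from plan import *
plan([((0.427,0.0438,0.062),-93.05,.5,2)],nd=3)
E
```

```text
t 20.77 at [0.4215 0.0536 0.0817] [-89.97   0.48 -92.4 ] F [-0.3  0.2  0.1] open 0.499
[-0.001,0.033,-0.024,0.024,0.049,0.015,0.5]
[-0.001,0.033,-0.024,0.024,0.049,0.015,0.5]
-- [0.427  0.0438 0.062 ]
```

Call:
arm_command(
  commands=[
    [[0,0.03,-0.02,0.024,0.05,0.015,0.5],[0,0.03,-0.02,0.024,0.05,0.015,0.5],[0,0,0,0,0,0,0.5],[0,0,0,0,0,0,0.3],[0,0,0,0,0,0,0.1],[0,0,0,0,0,0,0.1]],
  ],
  force=60,
)

```text
time: 21.52
tcp_pos: [0.4265, 0.043, 0.0614]
tool_rot: [-1.572, -0.0, -1.625]
wrist_force: [2.3, -0.2, -8.0]
opening: 0.255
```

```bash
python3 snap.py wrist:w13; python3 - <<'E'
from plan import *
plan([((0.4345,0.216,0.062),-93.05,.1,8)],nd=3)
E
```

```text
21.52 [0.4265 0.043  0.0614] [-9.006e+01 -1.000e-02 -9.309e+01] [ 2.3 -0.2 -8. ] 0.255 J [ 0.2   0.52 -0.48  2.19  0.47  0.53 -0.7 ]
t 21.57 at [0.4265 0.043  0.0613] [-9.006e+01 -1.000e-02 -9.310e+01] F [-0.3  1.3 -1.6] open 0.257
[0.001,-0.001,0,-0.108,-0,-0.001,0.1]
[0.001,-0.001,0,-0.108,-0,-0.001,0.1]
[0.001,-0.001,0,-0.108,-0,-0.001,0.1]
[0.001,-0.001,0,-0.108,-0,-0.001,0.1]
[0.001,-0.001,0,-0.108,-0,-0.001,0.1]
[0.001,-0.001,0,-0.108,-0,-0.001,0.1]
[0.001,-0.001,0,-0.108,-0,-0.001,0.1]
[0.001,-0.001,0,-0.108,-0,-0.001,0.1]
-- [0.4345 0.216  0.062 ]
```

View pics/w13.png

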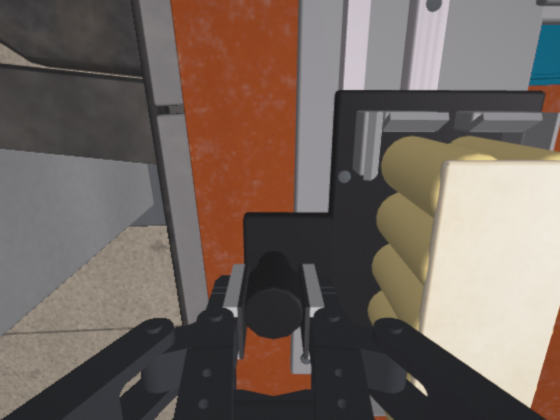

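Call:
arm_command(
  commands=[
    [[0,0,0,-0.05,0,0,0.1],[0,0,0,-0.09,0,0,0.1],[0,0,0,-0.1,0,0,0.1],[0,0,0,-0.1,0,0,0.1],[0,0,0,-0.1,0,0,0.1],[0,0,0,0,0,0,0.1]],
  ],
)

```text
time: 22.32
tcp_pos: [0.4304, 0.1105, 0.0615]
tool_rot: [-1.578, -0.036, -1.638]
wrist_force: [-0.9, 8.8, -10.4]
opening: 0.258
```

```bash
python3 snap.py; python3 - <<'E'
from plan import *
plan([((0.4355,0.215,0.062),-93.05,.1,5)],nd=3)
E
```

```text
22.32 [0.4304 0.1105 0.0615] [-90.43  -2.04 -93.85] [ -0.9   8.8 -10.4] 0.258 J [ 0.01  0.54 -0.46  2.14  0.48  0.59 -0.88]
t 22.32 at [0.4304 0.1105 0.0615] [-90.43  -2.04 -93.85] F [ -0.9   8.8 -10.4] open 0.258
[0.009,-0.016,0.041,-0.105,-0.004,-0.002,0.1]
[0.009,-0.016,0.041,-0.105,-0.004,-0.002,0.1]
[0.009,-0.016,0.041,-0.105,-0.003,-0.001,0.1]
[0.009,-0.016,0.041,-0.105,-0.002,-0.001,0.1]
[0.009,-0.016,0.041,-0.105,-0.001,-0.001,0.1]
-- [0.4355 0.215  0.062 ]
```

Call:
arm_command(
  commands=[
    [[0.01,-0.02,0.05,-0.08,0,0,0.1],[0.01,-0.02,0.05,-0.1,0,0,0.1],[0.01,-0.02,0.05,-0.1,0,0,0.1],[0,0,0.05,-0.1,0,0,0.1],[0,0,0.03,-0.1,0,0,0.1],[0,0,0,0,0,0,0.1],[0,0,0,0,0,0,0.1]],
  ],
)

```text
time: 23.2
tcp_pos: [0.435, 0.1906, 0.0614]
tool_rot: [-1.578, -0.026, -1.635]
wrist_force: [-2.1, -4.6, 2.4]
opening: 0.259
```

```bash
python3 snap.py wrist:w14; python3 - <<'E'
from plan import *
plan([((0.436,0.222,0.062),-93.05,.1,3)],nd=3)
from meas import *
knob('w14'); pack('w14',x=(.44,.56),y=(-.1,.4),z=(.09,.115))
E
```

```text
23.2 [0.435  0.1906 0.0614] [-90.39  -1.51 -93.66] [-2.1 -4.6  2.4] 0.259 J [-0.14  0.58 -0.47  2.06  0.47  0.62 -1.01]
t 23.25 at [0.435  0.1905 0.0614] [-90.39  -1.5  -93.68] F [-1.4 -2.3 -0.2] open 0.257
[0.013,-0.021,0.05,-0.052,-0.002,-0.002,0.1]
[0.013,-0.021,0.05,-0.052,-0.002,-0.002,0.1]
[0.013,-0.021,0.05,-0.052,-0.001,-0.001,0.1]
-- [0.436 0.222 0.062]
knob [ 237  277   73   72 3462] [0.4361 0.1955 0.0885] [435.8 191.8] 16.5
knob [317 282  25  28 298] [0.4577 0.1964 0.0863] [457.3 198. ] 4.7
knob [206 289  22  21 277] [0.4146 0.1991 0.0868] [415.3 200.7] 4.2
pack [  420   150   140   258 27589] [0.5088 0.2153 0.1021] [array([506.7, 202.3]), array([ 49.2, 100.3]), np.float64(9.5)]
```

View pics/w14.png

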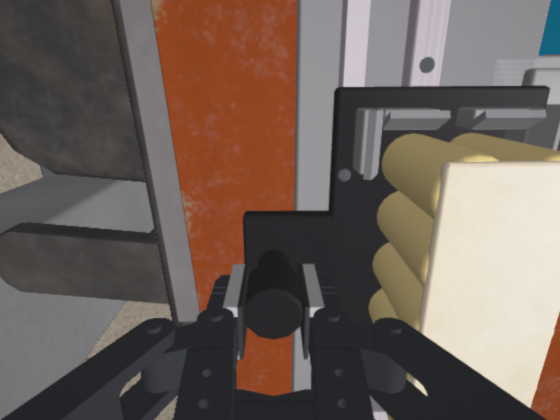

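Call:
arm_command(
  commands=[
    [[0.01,-0.02,0.06,-0.05,0,0,0.1],[0.01,-0.02,0.05,-0.05,0,0,0.1],[0,-0.02,0.05,-0.04,0,0,0.1],[0,0,0,0,0,0,0.1]],
  ],
)

```text
time: 23.75
tcp_pos: [0.4362, 0.2102, 0.0614]
tool_rot: [-1.577, -0.011, -1.631]
wrist_force: [-0.3, 7.0, -6.3]
opening: 0.261
```

```bash
python3 snap.py
```

```text
23.75 [0.4362 0.2102 0.0614] [-90.36  -0.64 -93.46] [-0.3  7.  -6.3] 0.261 J [-0.16  0.59 -0.48  2.05  0.47  0.62 -1.02]
```

Call:
arm_command(
  commands=[
    [[0,-0.02,0.02,-0.04,0,0,0.1],[0,-0.01,0.02,-0.03,0,0,0.1],[0,0,0,0,0,0,0.1],[0,0,0,0,0,0,0.1]],
  ],
)

```text
time: 24.25
tcp_pos: [0.4369, 0.2225, 0.0613]
tool_rot: [-1.578, -0.007, -1.628]
wrist_force: [-2.0, -0.0, 1.0]
opening: 0.259
```

```bash
python3 snap.py
```

```text
24.25 [0.4369 0.2225 0.0613] [-90.41  -0.4  -93.27] [-2. -0.  1.] 0.259 J [-0.18  0.6  -0.48  2.03  0.46  0.63 -1.03]
```

Call:
arm_command(
  commands=[
    [[0,0,0,0,0,0,0.5],[0,0,0,0,0,0,0.5],[0,0,0,0,-0.15,-0.01,0.5],[0,0,0,0.1,-0.25,-0.01,0.5],[0,0,0,0.25,-0.25,-0.01,0.5],[0,0,0,0.2,-0.2,0,0.5],[0,0,0,0,0,0,0.6]],
  ],
)

```text
time: 25.12
tcp_pos: [0.4283, 0.1155, 0.2313]
tool_rot: [-1.576, -0.008, -1.631]
wrist_force: [0.7, 0.2, 0.4]
opening: 0.602
```

```bash
python3 snap.py wrist:w15; python3 - <<'E'
from meas import *
knob('w15'); pack('w15',x=(.44,.56),y=(-.1,.4),z=(.09,.115))
E
```

```text
25.12 [0.4283 0.1155 0.2313] [-90.27  -0.49 -93.44] [0.7 0.2 0.4] 0.602 J [ 0.19  0.25 -0.64  2.02  0.19  0.93 -0.61]
knob [262  40  32  35 849] [0.4377 0.2233 0.0886] [437.7 223.4] 11.9
pack [ 341    0   79  142 9262] [0.5097 0.2105 0.1022] [array([510.3, 205.9]), array([95.6, 49.3]), np.float64(87.0)]
```

View pics/w15.png

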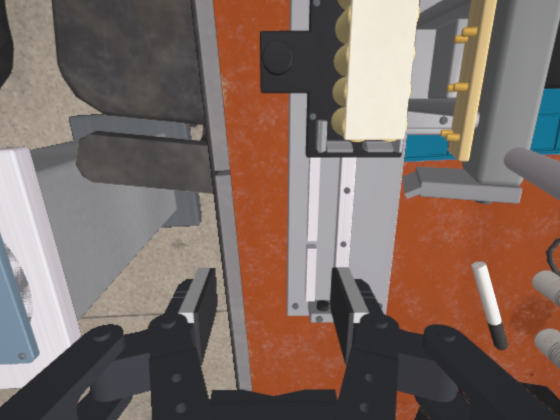

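```bash
python3 - <<'E'
from meas import *
for t in('w4','t8','t10'):
    im,d,K,T=load(t); d=cv2.medianBlur(d,3); P=cloud(d,K,T)
    m=(P[...,2]>.24)&(P[...,2]<.3)&(P[...,0]>.49)&(P[...,0]<.6)&(P[...,1]>.13)&(P[...,1]<.32)&(im.max(-1)<80)
    for st,q in comps(P,m,40): print(t,st,np.median(q,0).round(4),np.percentile(q[:,2],90).round(4),cv2.minAreaRect((q[:,:2]*1000).astype(np.float32)))
from plan import *
plan([((0.48,0.2,0.36),-93.05,.6,3),((0.528,0.219,0.36),-93.05,.6,1),((0.528,0.219,0.265),-93.05,.6,3)],nd=3)
E
```

```text
w4 [ 257  157   26  119 2785] [0.5293 0.2223 0.2783] 0.2794 ((528.7994995117188, 218.3240966796875), (84.09770202636719, 16.783721923828125), 86.68478393554688)
t8 [ 91 169  48  13 455] [0.5262 0.2167 0.2788] 0.2802 ((527.7939453125, 217.3542022705078), (83.43086242675781, 17.710525512695312), 87.43144989013672)
t10 [ 91 169  48  13 454] [0.5262 0.2168 0.2786] 0.2803 ((528.0582275390625, 217.71359252929688), (83.15817260742188, 17.642658233642578), 86.96562957763672)
t 25.18 at [0.4273 0.1169 0.23  ] [-90.41  -0.46 -93.31] F [ 0.4 -0.4  0.5] open 0.597
[0.014,-0.009,0.015,-0.142,-0.218,0.078,0.6]
[0.014,-0.009,0.015,-0.142,-0.218,0.079,0.6]
[0.014,-0.009,0.015,-0.143,-0.217,0.08,0.6]
-- [0.48 0.2  0.36]
[-0,0,0,-0.108,0,0.235,0.6]
-- [0.528 0.219 0.36 ]
[0,0,0,0,0.158,-0,0.6]
[0,0,0,0,0.158,-0,0.6]
[0,-0,-0,0,0.158,-0,0.6]
-- [0.528 0.219 0.265]
```

Call:
arm_command(
  commands=[
    [[0.01,0,0.015,-0.142,-0.22,0.078,0.6],[0.01,0,0.015,-0.142,-0.22,0.079,0.6],[0.01,0,0.015,-0.143,-0.22,0.08,0.6],[0,0,0,-0.05,0,0.12,0.6],[0,0,0,-0.05,0,0.115,0.6],[0,0,0,0,0,0,0.6],[0,0,0,0,0,0,0.6]],
  ],
)

```text
time: 26.05
tcp_pos: [0.5256, 0.2285, 0.3545]
tool_rot: [-1.587, -0.001, -1.618]
wrist_force: [0.6, 0.2, -0.0]
opening: 0.601
```

```bash
python3 - <<'E'
from plan import *
plan([((0.5285,0.2185,0.3),-93.05,.6,1),((0.5285,0.2185,0.256),-93.05,.6,2)],nd=3)
E
```

```text
t 26.05 at [0.5256 0.2285 0.3545] [-9.095e+01 -8.000e-02 -9.271e+01] F [ 0.6  0.2 -0. ] open 0.601
[0.095,0.034,0.009,0.049,0.272,0.021,0.6]
-- [0.5285 0.2185 0.3   ]
[-0,-0,-0,0,0.11,-0,0.6]
[-0,0,-0,0,0.11,-0,0.6]
-- [0.5285 0.2185 0.256 ]
```

Call:
arm_command(
  commands=[
    [[0.05,0.03,0,0.049,0.15,0.02,0.6],[0.05,0,0,0,0.15,0,0.6],[0,0,0,0,0.12,0,0.6],[0,0,0,0,0.08,0,0.6],[0,0,0,0,0,0,0.6],[0,0,0,0,0,0,0.6]],
  ],
)

```text
time: 26.8
tcp_pos: [0.5247, 0.2187, 0.2511]
tool_rot: [-1.571, -0.003, -1.621]
wrist_force: [0.1, -0.9, -0.4]
opening: 0.601
```

```bash
python3 - <<'E'
from plan import *
plan([((0.5285,0.2185,0.256),-93.05,.6,1)],nd=3)
E
```

```text
t 26.8 at [0.5247 0.2187 0.2511] [-89.99  -0.17 -92.86] F [ 0.1 -0.9 -0.4] open 0.601
[-0.001,0.019,0.017,-0,-0.025,0.019,0.6]
-- [0.5285 0.2185 0.256 ]
```

Call:
arm_command(
  commands=[
    [[0,0.02,0,0,0,0.019,0.5],[0,0,0,0,0,0,0.3],[0,0,0,0,0,0,0.1],[0,0,0,0,0,0,0.05],[0,0,0,0,0,0,0.05]],
  ],
  force=40,
)

```text
time: 27.42
tcp_pos: [0.5294, 0.2191, 0.2531]
tool_rot: [-1.568, -0.002, -1.625]
wrist_force: [-0.2, -0.2, -0.6]
opening: 0.195
```

```bash
python3 snap.py; python3 - <<'E'
from arc import *
s=ctrl.read_state(); p=np.array(s['tcp_pos']); q=1.268
H=p+XS*.15*np.cos(q)-np.array([0,0,.15*np.sin(q)]); print('H',H.round(4).tolist())
arc(.15,np.linspace(1.268,.7,6)[1:],0.05,H)
E
```

```text
27.42 [0.5294 0.2191 0.2531] [-89.86  -0.1  -93.1 ] [-0.2 -0.2 -0.6] 0.195 J [-0.    0.45 -0.63  1.7   0.3   1.09 -0.78]
H [0.5741, 0.2167, 0.1099]
t 27.43 tcp [0.5294 0.2191 0.2531] phi 1.268 radius 0.15 F [-0.2 -0.2 -0.6] open 0.195 rot [-89.9  -0.1 -93.1] J [-0.    0.45 -0.63  1.7   0.3   1.09 -0.78]
1.154 [0,0,0,0.000,0.030,-0.080,0.05]
1.041 [0,0,0,-0.000,0.039,-0.076,0.05]
0.927 [0,0,0,-0.000,0.047,-0.071,0.05]
0.814 [0,0,0,-0.000,0.055,-0.065,0.05]
0.7 [0,0,0,-0.000,0.062,-0.059,0.05]
```

Call:
arm_command(
  commands=[
    [[0,0,0,0,0.03,-0.08,0.05],[0,0,0,0,0.039,-0.076,0.05],[0,0,0,0,0.047,-0.071,0.05],[0,0,0,0,0.055,-0.065,0.05],[0,0,0,0,0,0,0.05]],
  ],
)

```text
time: 28.05
tcp_pos: [0.4792, 0.2221, 0.2243]
tool_rot: [-1.548, 0.002, -1.628]
wrist_force: [-1.7, 0.6, -4.7]
opening: 0.194
```

```bash
python3 - <<'E'
from arc import *
H=[0.5741, 0.2167, 0.1099]
arc(.15,np.linspace(.8,.25,6)[1:],0.05,H)
E
```

```text
t 28.05 tcp [0.4792 0.2221 0.2243] phi 0.878 radius 0.1487 F [-1.7  0.6 -4.7] open 0.194 rot [-88.7   0.1 -93.3] J [-0.01  0.4  -0.64  1.86  0.3   0.96 -0.85]
0.69 [0,0,0,0.002,0.092,-0.105,0.05]
0.58 [0,0,0,0.000,0.065,-0.050,0.05]
0.47 [0,0,0,0.000,0.070,-0.043,0.05]
0.36 [0,0,0,0.000,0.075,-0.035,0.05]
0.25 [0,0,0,0.000,0.078,-0.027,0.05]
```

Call:
arm_command(
  commands=[
    [[-0.03,0,0,0,0.055,-0.062,0.05],[-0.03,0,0,0,0.062,-0.055,0.05],[-0.03,0,0,0,0.066,-0.047,0.05],[-0.03,0,0,0,0.072,-0.04,0.05],[0,0,0,0,0,0,0.05]],
  ],
)

```text
time: 28.68
tcp_pos: [0.4415, 0.2243, 0.1751]
tool_rot: [-1.563, 0.001, -1.628]
wrist_force: [-0.0, -0.1, -4.2]
opening: 0.194
```

```bash
python3 - <<'E'
from arc import *
H=[0.5741, 0.2167, 0.1099]
arc(.15,np.linspace(.4,.0,5)[1:],0.05,H)
E
```

```text
t 28.68 tcp [0.4415 0.2243 0.1751] phi 0.456 radius 0.148 F [-0.  -0.1 -4.2] open 0.194 rot [-89.6   0.  -93.3] J [-0.05  0.42 -0.63  1.97  0.33  0.85 -0.92]
0.3 [0,0,0,0.003,0.104,-0.053,0.05]
0.2 [0,0,0,0.000,0.072,-0.019,0.05]
0.1 [0,0,0,0.000,0.074,-0.012,0.05]
0.0 [0,0,0,0.000,0.075,-0.004,0.05]
```

Call:
arm_command(
  commands=[
    [[-0.02,0,0,0,0.07,-0.03,0.05],[0,0,0,0,0.071,-0.024,0.05],[0,0,0,0,0.06,-0.014,0.05],[0,0,0,0,0,0,0.05]],
  ],
)

```text
time: 29.18
tcp_pos: [0.4278, 0.2251, 0.1356]
tool_rot: [-1.568, -0.001, -1.629]
wrist_force: [-1.6, 0.1, -4.0]
opening: 0.191
```

```bash
python3 snap.py wrist:w16; python3 - <<'E'
from arc import *
H=[0.5741, 0.2167, 0.1099]
arc(.15,np.linspace(.1,.0,3)[1:],0.05,H)
E
```

```text
29.18 [0.4278 0.2251 0.1356] [-8.982e+01 -6.000e-02 -9.331e+01] [-1.6  0.1 -4. ] 0.191 J [-0.09  0.47 -0.61  2.02  0.39  0.76 -0.98]
t 29.23 tcp [0.4279 0.2251 0.1359] phi 0.176 radius 0.1487 F [-2.9  0.6 -3.2] open 0.194 rot [-89.8  -0.1 -93.3] J [-0.09  0.47 -0.61  2.02  0.39  0.76 -0.98]
0.05 [0,0,0,0.003,0.092,-0.017,0.05]
0.0 [0,0,0,-0.000,0.037,-0.001,0.05]
```

View pics/w16.png

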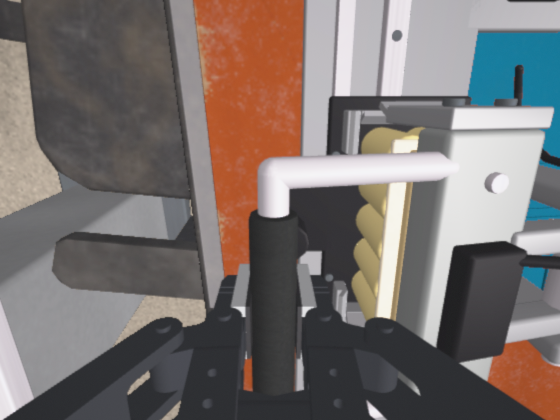

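Call:
arm_command(
  commands=[
    [[0,0,0,0,0.05,-0.008,0.05],[0,0,0,0,0.04,-0.004,0.05],[0,0,0,0,0.02,-0.001,0.05],[0,0,0,0,0,0,0.05]],
  ],
)

```text
time: 29.72
tcp_pos: [0.4248, 0.2252, 0.1152]
tool_rot: [-1.569, -0.003, -1.629]
wrist_force: [-2.5, 0.7, -4.2]
opening: 0.192
```

```bash
python3 - <<'E'
from arc import *
arc(.15,np.array([0.]),0.05,[0.5741, 0.2167, 0.1099])
E
```

```text
t 29.73 tcp [0.4248 0.2252 0.1152] phi 0.035 radius 0.1496 F [-2.5  0.7 -4.2] open 0.192 rot [-89.9  -0.1 -93.3] J [-0.11  0.5  -0.58  2.04  0.42  0.72 -1.02]
0.0 [0,0,0,0.003,0.027,-0.002,0.05]
```

Call:
arm_command(
  commands=[
    [[0,0,0,0,0.025,0,0.05],[0,0,0,0,0.015,0,0.05],[0,0,0,0,0,0,0.05]],
  ],
)

```text
time: 30.1
tcp_pos: [0.4244, 0.2252, 0.1082]
tool_rot: [-1.569, -0.004, -1.629]
wrist_force: [-3.0, -0.7, -0.5]
opening: 0.196
```

```bash
python3 - <<'E'
from arc import *
arc(.15,np.array([0.]),0.05,[0.5741, 0.2167, 0.1099])
E
```

```text
t 30.1 tcp [0.4244 0.2252 0.1082] phi -0.011 radius 0.15 F [-3.  -0.7 -0.5] open 0.196 rot [-89.9  -0.2 -93.3] J [-0.12  0.51 -0.58  2.04  0.43  0.71 -1.03]
0.0 [0,0,0,0.003,-0.009,-0.000,0.05]
```

Call:
arm_command(
  commands=[
    [[0,0,0,0,0.02,0,0.05],[0,0,0,0,0.02,0,0.05],[0,0,0,0,0,0,0.05]],
  ],
)

```text
time: 30.48
tcp_pos: [0.4242, 0.2252, 0.1013]
tool_rot: [-1.569, -0.005, -1.629]
wrist_force: [-4.6, -0.3, -0.2]
opening: 0.193
```

```bash
python3 - <<'E'
from arc import *
arc(.15,np.array([0.]),0.05,[0.5741, 0.2167, 0.1099])
E
```

```text
t 30.48 tcp [0.4242 0.2252 0.1013] phi -0.057 radius 0.1504 F [-4.6 -0.3 -0.2] open 0.193 rot [-89.9  -0.3 -93.3] J [-0.13  0.52 -0.57  2.05  0.44  0.69 -1.04]
0.0 [0,0,0,0.003,-0.043,0.001,0.05]
```

```bash
python3 snap.py wrist:w17 scene:s17; python3 - <<'E'
from meas import *
for t in('w17','w16','w2'):
    im,d,K,T=load(t); d=cv2.medianBlur(d,3); P=cloud(d,K,T)
    m=(P[...,2]>.115)&(P[...,2]<.19)&(P[...,0]>.40)&(P[...,0]<.45)&(P[...,1]>.235)&(P[...,1]<.265)&(im.max(-1)<90)
    q=P[m]; print(t,len(q),np.percentile(q[:,2],[50,90,97]).round(4))
    # beam top
    m=(P[...,2]>.115)&(P[...,2]<.19)&(P[...,0]>.495)&(P[...,0]<.53)&(P[...,1]>.26)&(P[...,1]<.285)
    q=P[m]; 
    if len(q)>20:
        A=np.c_[q[:,0]*XSx if False else q[:,0],q[:,1],np.ones(len(q))]; c=np.linalg.lstsq(A,q[:,2],rcond=None)[0]; print('   beam',len(q),np.percentile(q[:,2],[10,50,90]).round(4),'slope',c.round(3))
E
```

```text
30.48 [0.4242 0.2252 0.1013] [-89.89  -0.26 -93.35] [-4.6 -0.3 -0.2] 0.193 J [-0.13  0.52 -0.57  2.05  0.44  0.69 -1.04]
w17 16530 [0.171  0.1849 0.1874]
   beam 5867 [0.1324 0.1328 0.1337] slope [ 0.027 -0.016  0.124]
w16 6053 [0.1688 0.1866 0.189 ]
   beam 5210 [0.1442 0.148  0.1505] slope [-0.211 -0.005  0.257]
w2 5276 [0.1488 0.1801 0.1891]
   beam 5920 [0.137  0.1384 0.1397] slope [-0.084 -0.012  0.185]
```

View pics/w17.png

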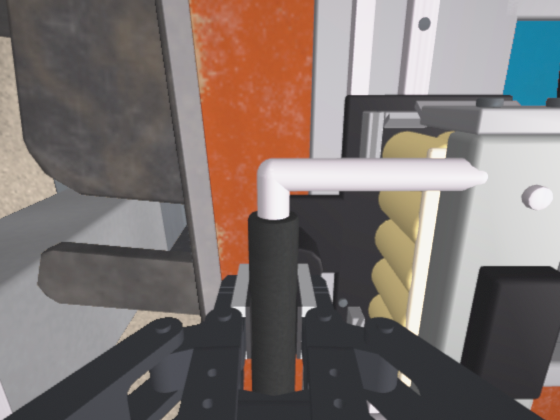

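View pics/s17.png

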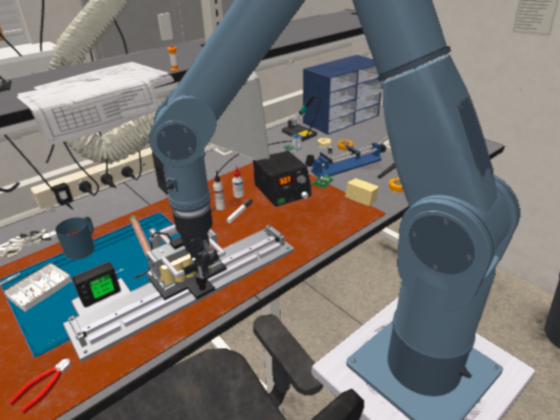

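Call:
arm_command(
  commands=[
    [[0,0,0,0,0,0,0.5],[0,0,0,0,0,0,0.5],[0,0,0,0,-0.15,0,0.5],[0,0,0,0.05,-0.25,0,0.5],[0,0,0,0.2,-0.2,0,0.2],[0,0,0,0.15,0,0,0],[0,0,0,0,0,0,0]],
  ],
)

```text
time: 31.45
tcp_pos: [0.4248, 0.1445, 0.2269]
tool_rot: [-1.56, -0.0, -1.632]
wrist_force: [0.0, 0.1, -0.2]
opening: -0.001
```

```bash
python3 snap.py wrist:w18; cat > head.py <<'E'
from meas import *
def head(t):
    im,d,K,T=load(t); d=cv2.medianBlur(d,3); P=cloud(d,K,T)
    m=(P[...,2]>.115)&(P[...,2]<.16)&(P[...,0]>.40)&(P[...,0]<.45)&(P[...,1]>.15)&(P[...,1]<.3)&(im.max(-1)<90)
    for st,q in comps(P,m,200): print(t,'sleeve',st,np.percentile(q[:,2],[50,90,97]).round(4),cv2.minAreaRect((q[:,:2]*1000).astype(np.float32)))
    m=(P[...,2]>.115)&(P[...,2]<.19)&(P[...,0]>.495)&(P[...,0]<.53)&(P[...,1]>.17)&(P[...,1]<.27)&(im.max(-1)>110)
    q=P[m]
    if len(q)>20:
        c=np.linalg.lstsq(np.c_[q[:,0],q[:,1],np.ones(len(q))],q[:,2],rcond=None)[0]; print(t,'beam',len(q),np.percentile(q[:,2],[10,50,90]).round(4),'slope',c.round(3))
if __name__=='__main__':
    for t in sys.argv[1:]: head(t)
E
python3 head.py w1 w18
```

```text
31.45 [0.4248 0.1445 0.2269] [-8.937e+01 -1.000e-02 -9.350e+01] [ 0.   0.1 -0.2] -0.001 J [ 0.16  0.26 -0.68  2.03  0.21  0.91 -0.69]
w1 sleeve [ 263   26   21  105 2051] [0.1468 0.1478 0.1481] ((425.14227294921875, 224.6763916015625), (82.69094848632812, 16.839948654174805), 87.50260162353516)
w1 beam 2803 [0.1363 0.1377 0.139 ] slope [-0.061  0.004  0.168]
w18 sleeve [ 249   26   28  138 3675] [0.1358 0.1368 0.1371] ((424.4404296875, 224.51202392578125), (82.94193267822266, 17.283954620361328), 86.6901626586914)
w18 beam 5043 [0.1325 0.1329 0.1337] slope [ 0.008 -0.     0.129]
```

View pics/w18.png

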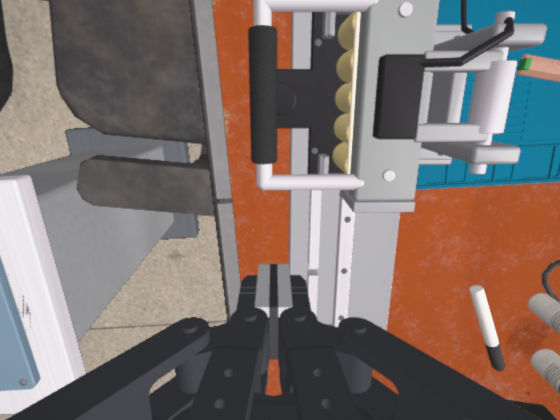

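```bash
python3 - <<'E'
from plan import *
plan([((0.4243,0.224,0.155),-93.05,0,3)],nd=3)
E
```

```text
t 31.5 at [0.425  0.1461 0.2272] [-8.933e+01  6.000e-02 -9.339e+01] F [0.4 0.6 1.2] open -0.002
[-0.022,-0.011,-0.002,-0.129,0.12,-0.01,0]
[-0.022,-0.011,-0.002,-0.129,0.12,-0.01,0]
[-0.022,-0.011,-0.002,-0.13,0.12,-0.009,0]
-- [0.4243 0.224  0.155 ]
```

Call:
arm_command(
  commands=[
    [[-0.02,0,0,-0.129,0.08,-0.005,0],[-0.02,0,0,-0.129,0.1,-0.005,0],[-0.02,0,0,-0.11,0.1,-0.005,0],[0,0,0,0,0.03,0,0],[0,0,0,0,0,0,0]],
  ],
)

```text
time: 32.12
tcp_pos: [0.428, 0.2265, 0.1634]
tool_rot: [-1.568, 0.005, -1.627]
wrist_force: [0.3, -0.4, 0.0]
opening: 0.0
```

```bash
python3 - <<'E'
from plan import *
plan([((0.4243,0.224,0.142),-93.05,0,1)],nd=3)
E
```

```text
t 32.12 at [0.428  0.2265 0.1634] [-89.86   0.29 -93.23] F [ 0.3 -0.4  0. ] open 0.0
[-0.014,-0.018,-0.029,0.014,0.107,-0.018,0]
-- [0.4243 0.224  0.142 ]
```

Call:
arm_command(
  commands=[
    [[0,0,0,0.01,0.07,-0.018,0],[0,0,0,0,0.04,-0.003,0],[0,0,0,0,0.02,0,0],[0,0,0,0,0,0,0]],
  ],
)

```text
time: 32.62
tcp_pos: [0.4244, 0.2235, 0.137]
tool_rot: [-1.566, 0.005, -1.63]
wrist_force: [-1.9, -0.5, 4.2]
opening: 0.003
```

```bash
python3 snap.py
```

```text
32.62 [0.4244 0.2235 0.137 ] [-89.74   0.28 -93.37] [-1.9 -0.5  4.2] 0.003 J [-0.07  0.46 -0.62  2.03  0.39  0.76 -0.99]
```

Contact is at z = 0.137 with about 4 N. I'll press a little more.

Call:
arm_command(
  commands=[
    [[0,0,0,0,0.025,0,0],[0,0,0,0,0.025,0,0],[0,0,0,0,0.025,0,0]],
  ],
)

```text
time: 33.0
tcp_pos: [0.4247, 0.2237, 0.1359]
tool_rot: [-1.561, -0.007, -1.631]
wrist_force: [-20.7, -13.2, 69.8]
opening: -0.002
```

```bash
python3 snap.py
```

```text
33.0 [0.4247 0.2237 0.1359] [-89.42  -0.4  -93.45] [-20.7 -13.2  69.8] -0.002 J [-0.08  0.46 -0.62  2.03  0.4   0.76 -1.01]
```

Call:
arm_command(
  commands=[
    [[0,0,0,0,-0.05,0,0],[0,0,0,0,-0.2,0,0],[0,0,0,0.1,-0.25,0,0],[0,0,0,0.3,-0.1,0,0],[0,0,0,0.3,0,0,0],[0,0,0,0.2,0,0,0],[0,0,0,0,0,0,0],[0,0,0,0,0,0,0]],
  ],
)

```text
time: 34.0
tcp_pos: [0.4148, 0.0405, 0.2641]
tool_rot: [-1.551, -0.006, -1.632]
wrist_force: [0.6, 0.2, -0.2]
opening: -0.0
```

```bash
python3 snap.py wrist:w19 top:t19 scene:s19; python3 head.py w19; python3 - <<'E'
from meas import *
knob('w19'); pack('w19',x=(.44,.6),y=(-.5,.4),z=(.09,.115)); pack('t19'); knob('t19')
E
```

```text
34.0 [0.4148 0.0405 0.2641] [-88.88  -0.37 -93.51] [ 0.6  0.2 -0.2] -0.0 J [ 0.38  0.12 -0.64  2.06  0.1   0.97 -0.37]
w19 beam 660 [0.1323 0.1327 0.1333] slope [-0.025 -0.138  0.17 ]
pack [403 204  30  40 829] [ 0.4796 -0.3868  0.0518] [array([ 480.9, -388.5]), array([84.6, 51.7]), np.float64(12.2)]
```

View pics/w19.png

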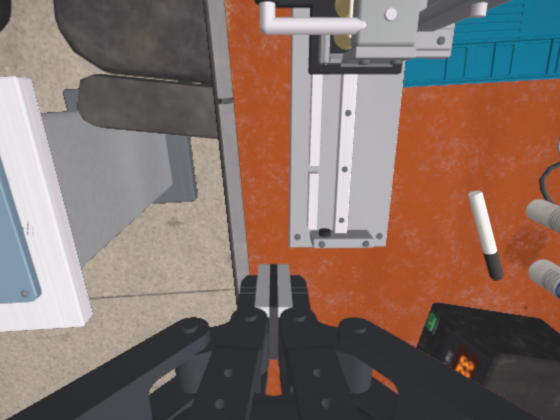

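View pics/s19.png

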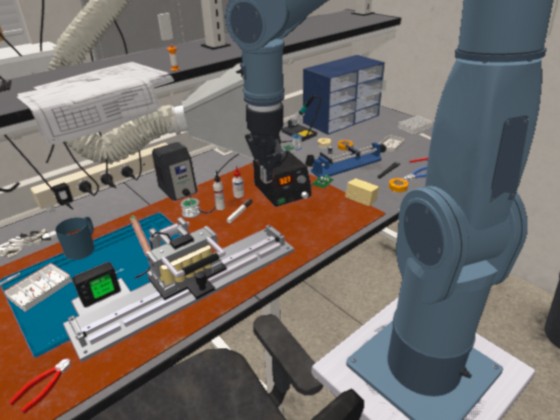

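```bash
python3 - <<'E'
from meas import *
for t in('w15','w18','w19'):
    im,d,K,T=load(t); d=cv2.medianBlur(d,3); P=cloud(d,K,T)
    m=(P[...,2]>.04)&(P[...,2]<.05)&(P[...,0]>.47)&(P[...,0]<.535)&(P[...,1]>.1)&(P[...,1]<.2)&(im.max(-1)<90)
    q=P[m]; print(t,'carrier right edge y',len(q),np.percentile(q[:,1],1).round(4))
for t in('t19','s19'):
    im,d,K,T=load(t); d=cv2.medianBlur(d,3); P=cloud(d,K,T)
    m=(P[...,2]>.11)&(P[...,2]<.16)&(P[...,0]>.40)&(P[...,0]<.45)&(P[...,1]>.15)&(P[...,1]<.3)&(im.max(-1)<90)
    for st,q in comps(P,m,40): print(t,'sleeve',st,np.percentile(q[:,2],[50,95]).round(4))
from plant import ctrl
print(ctrl.read_state()['time'],ctrl.read_state()['wrist_force'])
E
```

```text
w15 carrier right edge y 1225 0.1374
w18 carrier right edge y 692 0.1552
w19 carrier right edge y 944 0.1362
s19 sleeve [183 253  36  23 292] [0.1325 0.1353]
34.15 [0.10590135 0.05059789 0.48241658]
```

```bash
python3 -c "
from plant import ctrl
print(ctrl.job_done())"
```

```text
the job is handed in; nothing more can be done
None
```

I handed the job in at about 34 s of the 72 s allowed. The long pack is in the nest under the contact head, the head is down, and the robot is clear of everything.

**What I did:**
1. I swung the head up to about 1.27 rad. The limit is 1.35.
2. The carrier started about 25 mm out of the load notch, so I pulled it back into the notch before loading.
3. I stood the long pack in the nest, then pushed the carrier left by its knob into the middle detent.
4. I lowered the head to its stop and backed off.

**What the last checks showed:**

| Check | Measured | Expected |
|---|---|---|
| Top of seated pack | 102.1 mm | 102 mm |
| Carrier travel from load notch | 179.9 mm | 180 mm |
| Top of grip bar, head down | 137.1 mm (beam level within 0.01 rad) | 137 mm |
| Short pack centre | within about 1 mm of its starting place | unmoved |

**What did not go cleanly:**
- While I lowered the head gripping the bar, the gripper went about 7 mm further down with almost no force. It had slid along the bar.
- I therefore pressed the bar once with shut fingers to confirm the stop. It was solid, but the press reached about 70 N, which is more than I meant, though under the 120 N limit.
- After that press, the wrist and top cameras could not see the grip bar or the knob clearly. The scene camera gave 135.3 mm for the top of the bar from an oblique angle. The carrier's right edge agreed with its place before the head was lowered to 1.2 mm.

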